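# Latch a sample bottle into the shaker's clamp

## Task

Get the small amber bottle ready for shaking: lift it off its rod rest, stand it upright on the bench and let it go, then take it afresh and set it upright in the open bottle clamp on the shaker and let it go. Swing the clamp's gate shut, hook the latch's loop over the keeper on the gate so that its crossbar is caught behind the keeper's lip, and only then press the latch lever round, over centre, until it lies flat. Leave the other things on the bench where they stand.

Things in the scene. Friction and masses are not known exactly. Their poses are not given: they have to be found in the camera images.
- bottle_mid (a point): Centre of the small amber bottle with black cap (49 mm diameter, 90 mm tall, 0.14 kg), on its axis 45 mm from the foot; z axis from foot to cap. Straight body up to about 55 mm from the foot, then shoulder; cap 32 mm wide, from 76 to 90 mm. It starts lying on the rod rest, axis 40 mm above the bench, cap roughly to the robot's right. A larger amber bottle that stands is a bystander.
- bottle_rest: Low fixed rest: two steel rods 30 mm apart (tops 20 mm above the bench) on two grey feet, 50 x 84 mm in plan; origin in the middle, on the bench. The bottle lies along its y axis, cap to -y; fingers can reach down at both flanks of the bottle. The bench between it and the shaker's front left corner (about x 0.40, y 0.17) is always free for standing the bottle.
- shaker: Low white bench shaker, fixed, 240 (x) x 204 (y) mm with a black deck 46 mm above the bench; origin under its middle at bench height, x to its back, y to its left. It carries the bottle clamp with its draw latch. A tall retort stand and a wash bottle stand to its right: swing the arm in from there drawn in and high.
- clamp_axis (a point): Point on the deck where the bottle's foot has to stand: axis of the clamp, a split aluminium collar 41 mm high, 36 mm outer radius. Axes as the shaker's (x back, y left). The rear half is fixed, the front half is the gate. Rubber pads inside (to 20 mm above the deck) fit the bottle with 0.5 mm to spare: set it down 3 to 5 mm in front (-x) of this point, the gate pushes it home.
- gate_hinge (a point): Vertical hinge pin of the gate, at deck height, 41 mm to the left (+y) of clamp_axis.
- gate (a joint): The collar's hinged front half: half-round wall, outer radius 36 mm, up to 41 mm above the deck. 0 rad = shut (-0.012 when drawn tight); it starts 1.0 to 1.7 rad open, its free end swung to the front, and stays where left (friction 0.05 N m). Pushed from outside with closed fingers it swings home against a firm stop; pushing with 10 to 15 N there is safe.
- keeper_seat (a point): Where the middle of the loop's crossbar sits when hooked; it moves with the gate, axes as the shaker's when shut: then 28 mm in front and 46 mm to the right of clamp_axis, 24 mm above the deck. The keeper is a steel hook 14 mm high on the gate's right outside: its post lies 3 mm behind this point, its lip 6 mm to the right, the gate's plate 6.5 mm to the left; it is open to the front.
- keeper_lip (a point): Front end of the keeper's lip (3 mm thick, runs forward from the post), 5 mm in front and 7.5 mm to the right of keeper_seat. To hook it, bring the crossbar at least 9 mm in front of keeper_seat, then leftwards into line with it, then back until it meets the post.
- loop_bar (a point): Middle of the loop's crossbar: vertical steel bar 6 mm thick, 28 mm long, 24 mm above the deck, at the ends of two arms (one passes above the keeper, one below). The arms end at the loop's pivot on the lever, 44.6 mm away.
- loop_post (a point): Centre of the round finger post on top of the crossbar: 9 mm diameter, 24 mm tall, from 39.5 to 63.5 mm above the deck, straight above loop_bar; nothing near it is as high but the bottle. Pinched here from above, the loop can be led about: loop and lever follow with little friction and stay where left.
- loop_pivot (a joint): Angle of the loop on the lever about a vertical axis. The loop points straight forward (-x of the shaker) when lever + loop_pivot = 0; a negative sum puts its free end further out to the right, a positive one in towards the gate. The sum starts between -0.55 and -0.05.
- lever (a joint): Latch lever, steel plate 62 mm long, 14 to 34 mm above the deck. 0 rad = closed: flat, pointing straight back (+x), outer face 3.7 mm to the right of its pin. Growing values swing it to the right (1.57) and on to the front (at most 2.7); it starts at 2.0 to 2.35. Closing draws the loop back some 25 mm. Hooked, it takes about 3 N at the tip, passes over centre at about 0.3 rad and then stays flat.
- lever_pin (a point): Vertical pin about which the lever turns, 6 mm behind and 47 mm to the right of clamp_axis, 24 mm above the deck. The loop's pivot is on the lever, 14.6 mm from this pin.
- lever_tip (a point): Middle of the flared free end of the lever, 56 mm from its pin.
- loop (a joint): How far the loop's sprung arms are drawn out (m): 0 when slack, about 0.002 when the latch is closed on the keeper (15 N per mm).
- big_bottle: Bystander: amber bottle 60 mm in diameter, 110 mm tall, standing upright behind the rest; origin under its foot.
- lab_timer: Bystander: small white timer, 26 x 60 x 62 mm, standing.
- petri_dish_b: Bystander: upper of two stacked glass petri dishes, 65 mm diameter, right of the shaker.
- wash_bottle_1: Bystander: white wash bottle with a red cap, 238 mm tall, right of the shaker.
- beaker_4: Bystander: small glass beaker, 90 mm tall, far right.

How it is judged (in metres and radians):
On the way, in this order (a step that is already met when the one before it is completed fails the run):
1. the bottle stands upright on the bench, let go (angle between bottle_mid's own z axis and vertical below 0.12 rad and height (world z) of bottle_mid between 0.04 and 0.05 m and contact force between the fingers and anything else below 0.2 N), for 0.2 s.
2. the bottle stands upright in the open clamp, let go (angle between bottle_mid's own z axis and vertical below 0.12 rad and z of bottle_mid in the frame of clamp_axis between 0.04 and 0.05 m and horizontal distance between bottle_mid and clamp_axis below 0.02 m and contact force between the fingers and anything else below 0.2 N), for 0.2 s.
3. the gate is swung shut (value of joint gate below 0.1 rad), for 0.2 s.
4. the loop is hooked: its crossbar is behind the keeper's lip while the lever is still up (x of loop_bar in the frame of keeper_seat between -0.006 and 0.004 m and y of loop_bar in the frame of keeper_seat between -0.005 and 0.005 m and value of joint gate below 0.1 rad and value of joint lever above 0.6 rad), for 0.2 s.
At the end, for the whole second after the job is handed in: The lever lies flat (within 0.06 rad), the loop is hooked on the keeper (crossbar within 5 mm of its seat) and drawn tight (stretched by over 1 mm), the gate is shut (within 0.03 rad), and the bottle stands upright (within 0.08 rad) on the deck within 5 mm of the clamp's axis (value of joint lever below 0.06 rad and value of joint loop above 0.001 m and value of joint gate below 0.03 rad and horizontal distance between loop_bar and keeper_seat below 0.005 m and horizontal distance between bottle_mid and clamp_axis below 0.005 m and z of bottle_mid in the frame of clamp_axis between 0.04 and 0.05 m and angle between bottle_mid's own z axis and vertical below 0.08 rad); the robot touches nothing.
It fails at once if a bystander is moved by more than 30 mm (distance of any of big_bottle, lab_timer, petri_dish_b, wash_bottle_1, beaker_4 from where it was at the start of the episode above 0.03 m).
It also fails if it takes over 72 s, if anything falls off the work surface, if the arm or the gripper's body presses on something with over 40 N, if the wrist force passes 120 N, or if a joint passes its speed limit or range.

## Robot

A 6-joint arm with a two-finger parallel gripper is mounted at the origin on a cart in front of the work surface, level with it; the furniture and walls round the work are solid. World frame = base frame: x ahead of the robot, y to its left, z up, the work surface at z = 0. Lengths are in m, angles in degrees, forces in N, time in s.
With the tool pointing down it reaches from about 0.3 to 0.75 m from the base axis. Payload 8.5 kg.
Tool frame: the origin (TCP) lies midway between the tips of the shut fingers; the grasp point (between the pads) lies 19 mm behind it (env.tcp_to_grasp is the z of the grasp point in the tool frame, in m); z points along the fingers, y is the line along which they close (so a half turn about z gives the same grasp; the last joint's range is limited). The gripper opens to 85 mm and grips with 20 to 120 N. Pads are 22 mm wide; open, the fingers measure 114 mm over their backs; the gripper's body (76 mm by 85 mm) begins 54 mm behind the grasp point. The pads swing forward as they close: fully open they stand 13 mm farther back than shut.
Start: joints at [55.101, 21.807, 74.336, -0, 83.858, -12.336], TCP at [0.211, 0.508, 0.231] pointing down, gripper open.
Joint ranges: [-178.18, 178.18], [-50.72, 133.34], [12.68, 142.11], [-81.47, 261.47], [9.98, 163.14], [-165.26, 165.26]. Speed limits (degrees/s): [136.94, 136.94, 180, 180, 180, 180].

## Interface

Orientations are given as a 3x3 rotation matrix whose columns are the frame's x, y, z axes.
In Python, from rig import env, imaging, job, models gives the robot as it stands. The module is installed in compiled form; this text tells all that it offers.
- The arm moves only by the tool jog_arm, never from a script. Its argument "plan" is text: rows parted by semicolons, each of 7 numbers parted by spaces: the turn, a rotation vector about the tool's x, y, z in degrees, then the shift along the tool's x, y, z in cm, then the closure in counts, from 0 (fully open) to 255 (shut). In form: rx ry rz x y z claw; .... A call has 1 to 10 rows; each row shifts and turns the commanded pose from where the row before left it, along the tool's axes as they then stand; what a row does not reach is not made up. A row lasts 1/12 s, in which the tool goes at most 41.7 mm and 7.16 degrees, less where a joint would pass 70% of its speed; a pose out of reach is approached as far as the arm can. A call with a gripper value outside its range is refused whole. The fingers move at their own pace and stop on an object; "grip_force" is the grip in N (left out, the last holds). Time passes only in rows, so rows that do not move let the fingers close. It gives the time, the measured TCP pose, the force, the opening and the grip force at its end, in the units of the state.
- env.observe(): the state, without advancing time (a new reading comes with each control period).
- imaging.get_image(name): name is "scene" or "top"; returns a dict with "pixels" (384x512x3 uint8, red, green, blue), "depth" (384x512 float32, m along the optical axis (not along the pixel's ray), 0 where there is no reading), "fov_y" (degrees; the focal length in pixels is half the picture's height over the tangent of half this angle, whatever the lens; pixels are square), "cx", "cy" (the principal point, pixels), "world_from_camera" (4x4, takes a point from camera to world coordinates). Camera axes: x right, y down, z forward; pixel columns grow to the right and rows downward; lengths in m; the calibration is good to about 2 mm. A picture is of the moment at which its call begins.
- job.close_job(): hands the job in; it is judged then, once.
Trained networks look in the newest picture that a camera, given by its name, has taken for a name from the list of things; names that differ only in an ending like _2 or _b are one class to them, and where a whole thing is asked for, a point or a joint stands for the part that bears it (a point fixed in the world has none). Each returns a list of dicts, best first, with "confidence" (0 to 1); they miss things now and then, are a little off and sometimes report something else, mostly with a low value. They report only what shows in the picture. A call takes as long as a camera call.
- models.outline_of(camera, query): "region" (384x512 bool, what is visible of it) and "bbox" ([centre column, centre row, width, height] in pixels, round what is visible of it).
- models.tip_of(camera, query): "at" ([column, row] in pixels: a listed point, or the origin of a listed thing).
The state is a dict: "time_s": time; "q": joint angles; "qvel": joint speeds; "joint_efforts": joint torques, N m; "position": TCP position; "tool_rot": TCP orientation; "ft_force": force on the tool from outside, world axes, zero at the start; "wrist_torque": the same for the moment, N m; "grip_width": finger opening in m; "gripper_force": force on a finger pad.
Only numpy, scipy, OpenCV 4.12 (cv2) and the standard library are available. Lean on these libraries where they do the work, as an engineer would, in place of code of your own. Each camera call takes 0.05 s, during which the arm holds its last target. There are 200 camera calls.

## Working session

There is one attempt and no reset: what is moved stays moved. The work goes in short steps, Python scripts to look and compute and a tool call to move; the robot and the scene stay as the last step left them, time stands still between calls to the robot, and variables do not carry over. Pictures are saved under pics/ and viewed, at most 10 in all, crops included, and the job is handed in when it is done.

Besides the shell and the picture viewer there is one more tool, called after "Call:" in YAML: its name, and indented under it one key for each argument. jog_arm: Moves the arm, as the interface text tells. Its arguments: {"type":"object","properties":{"plan":{"type":"string"},"grip_force":{"type":"number"}},"required":["plan"]}

```bash
mkdir -p pics
cat > h.py <<'E'
import numpy as np, cv2
from rig import env, imaging, job, models
np.set_printoptions(precision=4,suppress=True)
def img(c): return imaging.get_image(c)
def ray(im,u,v):
    f=192/np.tan(np.radians(im['fov_y']/2)); T=im['world_from_camera']
    d=T[:3,:3]@np.array([(u-im['cx'])/f,(v-im['cy'])/f,1]); return T[:3,3],d
def onz(im,uv,z):
    o,d=ray(im,*uv); return o+d*(z-o[2])/d[2]
def depthpt(im,uv):
    u,v=int(round(uv[0])),int(round(uv[1])); p=im['depth'][max(v-1,0):v+2,max(u-1,0):u+2]; p=p[p>0]
    if len(p)==0: return None
    o,d=ray(im,*uv); return o+d*np.median(p)
def save(im,n,s=1.5): cv2.imwrite('pics/'+n+'.png',cv2.resize(im['pixels'][:,:,::-1],None,fx=s,fy=s,interpolation=cv2.INTER_CUBIC))
E
python3 - <<'E'
from h import *
s=env.observe(); print(s['time_s'],s['position'],s['tool_rot'],env.tcp_to_grasp,s['ft_force'])
D=0.046
Z=dict(bottle_mid=.04,bottle_rest=0,shaker=0,clamp_axis=D,gate_hinge=D,keeper_seat=D+.024,keeper_lip=D+.024,loop_bar=D+.024,loop_post=D+.0515,lever_pin=D+.024,lever_tip=D+.024,big_bottle=0,lab_timer=0,wash_bottle_1=0,petri_dish_b=0)
for c in('top','scene'):
    im=img(c); save(im,c+'0'); print(c,im['world_from_camera'][:3,3],im['fov_y'])
    for n,z in Z.items():
        for r in models.tip_of(c,n)[:2]: print(n,round(r['confidence'],2),np.round(r['at'],1),onz(im,r['at'],z),depthpt(im,r['at']))
E
```

```text
0.0 [0.2109 0.5077 0.2307] [[-0.9235  0.3837 -0.0009]
 [ 0.3837  0.9235 -0.0012]
 [ 0.0003 -0.0014 -1.    ]] -0.0187 [ 0.1933 -0.6678 -0.8847]
top [ 0.3248 -0.0583  1.5131] 49.00226515061765
bottle_mid 0.71 [167.  209.9] [0.4726 0.2688 0.04  ] [0.4704 0.264  0.0614]
bottle_rest 0.46 [165.5 205.9] [0.4912 0.2835 0.    ] [0.4842 0.2693 0.0629]
shaker 0.58 [241.4 187.1] [0.5591 0.0083 0.    ] [0.5517 0.0062 0.0474]
shaker 0.38 [208.7 213. ] [0.4649 0.1262 0.    ] [0.4646 0.1258 0.0029]
clamp_axis 0.84 [231.3 186.5] [0.5542 0.042  0.046 ] [0.5542 0.042  0.046 ]
gate_hinge 0.66 [319.9 212.3] [ 0.4621 -0.2675  0.046 ] [ 0.4583 -0.2617  0.0867]
gate_hinge 0.64 [218.6 188.2] [0.5483 0.0868 0.046 ] [0.5476 0.0863 0.0506]
keeper_seat 0.46 [213.9 208.1] [0.4753 0.0999 0.07  ] [0.4743 0.0988 0.0802]
keeper_lip 0.7 [235.2 189.2] [0.5409 0.0267 0.07  ] [0.5445 0.0281 0.0462]
keeper_lip 0.62 [208.7 214.8] [0.4522 0.1176 0.07  ] [0.4583 0.126  0.0012]
loop_bar 0.53 [152.9 169.9] [0.6104 0.3157 0.07  ] [0.6219 0.3307 0.0119]
loop_post 0.5 [362.4 229.8] [ 0.3983 -0.4001  0.0975] [ 0.4031 -0.4223  0.00
[... 1466 characters left out ...]
57 [244.3 205.2] [ 0.5152 -0.0245  0.07  ] [ 0.5133 -0.0265  0.0727]
loop_post 0.58 [336.9 326.4] [ 0.3619 -0.4503  0.0975] [ 0.3714 -0.4473  0.0793]
lever_pin 0.92 [247.1 193.8] [0.5582 0.0045 0.07  ] [0.5592 0.0056 0.0687]
lever_tip 0.66 [176.3 179.3] [0.4518 0.2296 0.07  ] [0.4622 0.2472 0.0534]
lever_tip 0.58 [248.2 209.7] [ 0.5091 -0.0467  0.07  ] [ 0.5266 -0.0294  0.0451]
big_bottle 0.64 [223.  167.4] [0.6574 0.2276 0.    ] [0.6482 0.2167 0.0112]
lab_timer 0.51 [197.4 156.9] [0.6359 0.351  0.    ] [0.624  0.3344 0.0149]
wash_bottle_1 0.55 [295.2 275.1] [ 0.4611 -0.2686  0.    ] [ 0.4552 -0.2724  0.0103]
petri_dish_b 0.74 [279.3 282.4] [ 0.4138 -0.2509  0.    ] [ 0.3953 -0.2646  0.0353]
```

Run:
```python
from h import *
a=img('top'); b=img('scene')
def crop(im,r,c,s): return cv2.resize(im['pixels'][r[0]:r[1],c[0]:c[1],::-1],None,fx=s,fy=s,interpolation=cv2.INTER_CUBIC)
A=crop(a,(145,245),(140,260),6)   # 120x100 -> 720x600
B=crop(b,(140,240),(150,270),6)
cv2.imwrite('pics/a1.png',A); cv2.imwrite('pics/b1.png',B)
# bottle axis from depth/outline
for c,im in (('top',a),('scene',b)):
    for n in('bottle_mid','shaker'):
        r=models.outline_of(c,n)
        for x in r[:2]:
            m=x['region']; pc=cv2.minAreaRect(np.argwhere(m)[:,::-1].astype(np.float32)); print(c,n,x['confidence'],x['bbox'],pc)
```

```text
top bottle_mid 0.65 [168.2, 209.2, 27.2, 11.4] ((168.0, 209.0), (14.0, 26.0), 90.0)
top shaker 0.56 [235.8, 189.2, 60.0, 72.2] ((237.0, 190.0), (70.0, 60.0), 90.0)
scene bottle_mid 0.56 [178.3, 178.9, 27.3, 19.0] ((177.80001831054688, 177.90000915527344), (27.280027389526367, 15.20526123046875), 26.56505012512207)
scene bottle_mid 0.53 [177.1, 187.0, 25.0, 9.2] ((177.4529571533203, 187.8719940185547), (24.324575424194336, 8.37326717376709), 10.784297943115234)
scene shaker 0.78 [243.4, 203.9, 96.8, 74.0] ((241.3982391357422, 200.5265655517578), (68.10819244384766, 80.431640625), 48.8140754699707)
scene shaker 0.6 [304.7, 252.1, 40.2, 65.3] ((307.2318420410156, 251.72006225585938), (65.06795501708984, 34.61721420288086), 77.19573211669922)
```

View pics/a1.png

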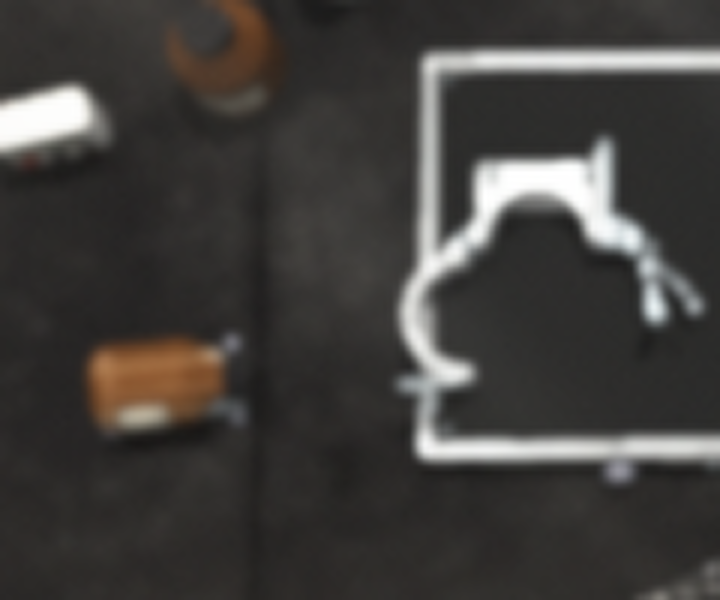

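View pics/b1.png

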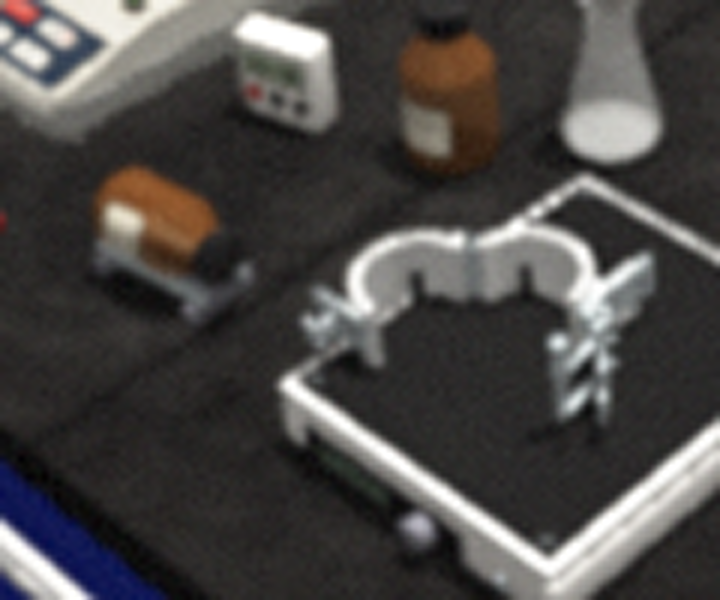

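View pics/scene0.png

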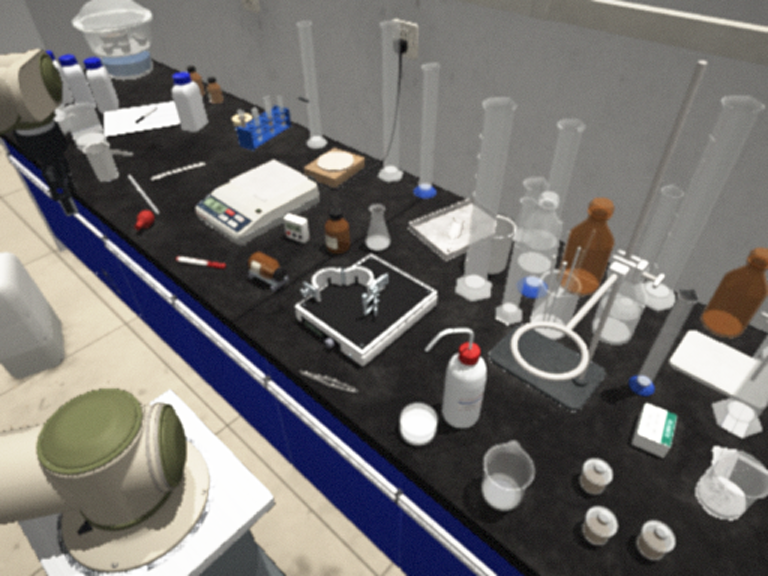

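The top view shows the bottle lying at about (160, 209), cap to the right. The collar's axis is near (230, 186), with the gate open and pointing forward at about 1.5 rad and the keeper at (210, 209). The lever and loop point front-right near (250, 195). The scene view agrees. I'll refine the positions from depth.

```bash
cat >> h.py <<'E'
def cloud(im):
    f=192/np.tan(np.radians(im['fov_y']/2)); T=im['world_from_camera']; d=im['depth']
    v,u=np.mgrid[:384,:512]; P=np.stack([(u-im['cx'])/f*d,(v-im['cy'])/f*d,d],-1)@T[:3,:3].T+T[:3,3]
    P[d==0]=np.nan; return P
def proj(im,p):
    f=192/np.tan(np.radians(im['fov_y']/2)); T=im['world_from_camera']; q=T[:3,:3].T@(np.asarray(p)-T[:3,3])
    return np.array([q[0]/q[2]*f+im['cx'],q[1]/q[2]*f+im['cy']])
E
python3 - <<'E'
from h import *
from scipy.optimize import least_squares
for c in('top','scene'):
    im=img(c); P=cloud(im); px=im['pixels'].astype(int)
    def sel(x0,x1,y0,y1,z0,z1):
        m=(P[...,0]>x0)&(P[...,0]<x1)&(P[...,1]>y0)&(P[...,1]<y1)&(P[...,2]>z0)&(P[...,2]<z1); return m
    m=sel(.42,.53,.17,.34,.03,.09); B=P[m]; print(c,'bottle',len(B),B.min(0),B.max(0))
    # ridge line: fit axis in xy via brown/black pts
    k=np.polyfit(B[:,1],B[:,0],1); print(' x=ky+c',k, 'at y.25',np.polyval(k,.25))
    T=B[B[:,2]>B[:,2].max()-.012]; print(' top pts',T.mean(0), 'y range',T[:,1].min(),T[:,1].max())
    C=P[sel(.42,.66,-.08,.17,.08,.094)]; print(' rim',len(C))
    # rear half rim circle
    R=C[(C[:,0]>.553)&(C[:,1]>.01)&(C[:,1]<.09)]; 
    if len(R)>5:
        s=least_squares(lambda p: np.hypot(R[:,0]-p[0],R[:,1]-p[1])-.031,[.555,.046],loss='soft_l1',f_scale=.003); print(' rear circ',s.x,len(R),s.cost)
    F=C[C[:,0]<.54]; print(' front',np.round(F[np.argsort(F[:,0])][:,:2],3).tolist()[:40])
    H=P[sel(.42,.64,-.08,.17,.096,.115)]; print(' post',H.round(3).tolist())
    bench=P[sel(.40,.45,.05,.2,-.02,.02)]; deck=P[sel(.47,.52,.0,.06,.03,.06)]; print(' bench z',np.median(bench[:,2]),'deck z',np.median(deck[:,2]),deck[:,2].std())
    # white border of deck
    wh=(px.min(-1)>150)&sel(.4,.72,-.16,.17,.03,.062); W=P[wh]; print(' white',len(W),np.percentile(W,[1,99],axis=0))
    r=cv2.minAreaRect(W[:,:2].astype(np.float32)); print(' rect',r)
E
```

```text
top bottle 329 [0.4503 0.2184 0.0307] [0.5001 0.3106 0.0699]
 x=ky+c [-0.1011  0.5019] at y.25 0.4766641258389541
 top pts [0.4754 0.2769 0.0622] y range 0.2331521457696722 0.30694182516007923
 rim 173
 rear circ [0.5561 0.0477] 53 0.0002925801673663145
 front [[0.471, 0.118], [0.471, 0.112], [0.471, 0.105], [0.471, 0.108], [0.471, 0.115], [0.471, 0.102], [0.471, 0.122], [0.474, 0.105], [0.474, 0.098], [0.474, 0.102], [0.474, 0.091], [0.474, 0.095], [0.477, 0.094], [0.477, 0.098], [0.477, 0.091], [0.478, 0.088], [0.481, 0.098], [0.481, 0.101], [0.481, 0.094], [0.481, 0.105], [0.484, 0.108], [0.484, 0.105], [0.487, 0.108], [0.488, 0.111], [0.49, 0.114], [0.492, 0.112], [0.495, 0.119], [0.495, 0.116], [0.498, 0.119], [0.498, 0.116], [0.501, 0.118], [0.505, 0.122], [0.506, 0.119], [0.508, 0.119], [0.509, 0.122], [0.512, 0.122], [0.513, 0.12], [0.515, 0.118], [0.515, 0.122], [0.516, -0.042]]
 post [[0.512, -0.019, 0.111], [0.512, -0.022, 0.107], [0.509, -0.019, 0.108], [0.508, -0.022, 0.109], [0.505, -0.019, 0.11], [0.506, -0.022, 0.105]]
 bench z -0.0005245217895571974 deck z 0.04504564
[... 968 characters left out ...]
, [0.508, -0.027], [0.508, -0.026], [0.509, 0.118], [0.51, -0.029], [0.511, 0.116], [0.511, -0.024], [0.511, -0.028], [0.512, 0.117], [0.514, 0.115]]
 post [[0.512, -0.02, 0.108], [0.514, -0.021, 0.107], [0.508, -0.024, 0.11], [0.51, -0.026, 0.11], [0.514, -0.026, 0.107], [0.506, -0.025, 0.107], [0.509, -0.026, 0.106], [0.513, -0.027, 0.103], [0.506, -0.025, 0.103], [0.509, -0.027, 0.102], [0.512, -0.028, 0.1], [0.509, -0.026, 0.097]]
 bench z -0.0015436423163215918 deck z 0.044628599373582656 0.001498177793777068
 white 582 [[ 0.436  -0.0872  0.0304]
 [ 0.6732  0.1141  0.0581]]
 rect ((0.5545297265052795, 0.016772203147411346), (0.24059328436851501, 0.2098734825849533), 0.16148971021175385)
```

```bash
cat >> h.py <<'E'
from scipy.spatial.transform import Rotation as Ro
def down(yaw=0,tilt=0,axis='y'):
    """tool x=+y,y=+x,z=-z world, yawed about world z, then tilted about tool axis (deg)"""
    B=np.array([[0,1,0],[1,0,0],[0,0,-1.]])
    return Ro.from_euler('z',yaw,degrees=True).as_matrix()@B@Ro.from_euler(axis,tilt,degrees=True).as_matrix()
def rel(R,p,cur=None):
    s=env.observe(); R0,p0=cur if cur else (np.array(s['tool_rot']),np.array(s['position']))
    rv=Ro.from_matrix(R0.T@R).as_rotvec(degrees=True); sh=R.T@(np.asarray(p)-p0)*100
    print('turn',rv.round(2),'rows',round(np.linalg.norm(rv)/7.16,2),'then shift cm',sh.round(2),'rows',round(np.linalg.norm(sh)/4.17,2))
    return R,np.asarray(p)
E
python3 - <<'E'
from h import *
# bottle yaw: x mid-range by y bins, both cameras
for c in('top','scene'):
    im=img(c);P=cloud(im);m=(P[...,0]>.43)&(P[...,0]<.53)&(P[...,1]>.235)&(P[...,1]<.305)&(P[...,2]>.035)&(P[...,2]<.09);B=P[m]
    yb=np.linspace(.237,.303,8); mid=[(np.percentile(q,2)+np.percentile(q,98))/2 for a,b in zip(yb,yb[1:]) for q in [B[(B[:,1]>=a)&(B[:,1]<b),0]]]
    print(c,np.round(mid,4),np.degrees(np.arctan(np.polyfit((yb[1:]+yb[:-1])/2,mid,1)[0])))
R=down(4.5,45); g=np.array([.475,.2635,.04])
z=R[:,2]; print(z)
a=rel(R,g+z*.022+[0,0,.10]); b=rel(R,g+z*.022,a)
E
```

```text
top [0.4771 0.4766 0.4764 0.4762 0.4733 0.4734 0.4732] -4.539971401013617
scene [0.4766 0.477  0.4753 0.4723 0.4723 0.4694 0.4706] -7.833821381109618
[-0.0555  0.7049 -0.7071]
turn [-24.66  40.29  59.54] rows 10.61 then shift cm [-25.15  24.4  -10.04] rows 8.74
turn [0. 0. 0.] rows 0.0 then shift cm [-7.07  0.    7.07] rows 2.4
```

Call:
jog_arm:
  plan: "-2.24 3.66 5.41 0 0 0 0;-2.24 3.66 5.41 0 0 0 0;-2.24 3.66 5.41 0 0 0 0;-2.24 3.66 5.41 0 0 0 0;-2.24 3.66 5.41 0 0 0 0;-2.24 3.66 5.41 0 0 0 0;-2.24 3.66 5.41 0 0 0 0;-2.24 3.66 5.41 0 0 0 0;-2.24 3.66 5.41 0 0 0 0;-2.24 3.66 5.41 0 0 0 0"
  grip_force: 30

```text
time_s: 2.93
position: [0.2116, 0.5077, 0.2316]
tool_rot: [[-0.149, 0.985, -0.085], [0.736, 0.168, 0.656], [0.661, 0.035, -0.75]]
ft_force: [-0.3, 0.9, 1.0]
grip_width: 0.0853
gripper_force: 0.0
```

Call:
jog_arm:
  plan: "-2.24 3.66 5.41 0 0 0 0;0 0 0 -2.52 2.44 -1.0 0;0 0 0 -2.52 2.44 -1.0 0;0 0 0 -2.52 2.44 -1.0 0;0 0 0 -2.52 2.44 -1.0 0;0 0 0 -2.52 2.44 -1.0 0;0 0 0 -2.52 2.44 -1.0 0;0 0 0 -2.52 2.44 -1.0 0;0 0 0 -2.52 2.44 -1.0 0;0 0 0 0 0 0 0"

```text
time_s: 3.77
position: [0.4263, 0.3213, 0.1438]
tool_rot: [[-0.053, 0.997, -0.051], [0.706, 0.073, 0.704], [0.706, 0.001, -0.708]]
ft_force: [0.1, -1.0, 0.3]
grip_width: 0.0852
gripper_force: 0.0
```

Run:
```python
from h import *
s=env.observe(); print(s['time_s'],s['q'],s['position'],s['grip_width'])
R=down(5,45); g=np.array([.475,.2635,.04]); z=R[:,2]
a=rel(R,g+z*.022+[0,0,.10]); b=rel(R,g+z*.022,a)
for c in('top','scene'):
    im=img(c); 
    q=proj(im,s['position']).astype(int); print(c,proj(im,s['position'])); 
    px=im['pixels'][q[1]-50:q[1]+50,q[0]-60:q[0]+60,::-1]; cv2.imwrite(f'pics/p2{c}.png',cv2.resize(px,None,fx=3.3,fy=3.3,interpolation=cv2.INTER_CUBIC))
cv2.imwrite('pics/p2.png',np.hstack([cv2.imread('pics/p2top.png'),cv2.imread('pics/p2scene.png')]))
```

```text
3.7667 [  2.9157  24.7963 101.6981  50.657   65.8517 -28.3458] [0.4263 0.3213 0.1438] 0.08515086520087814
turn [ 0.6   0.1  -0.52] rows 0.11 then shift cm [-4.64  4.35 -1.9 ] rows 1.59
turn [0. 0. 0.] rows 0.0 then shift cm [-7.07  0.    7.07] rows 2.4
top [143.6472 220.8901]
scene [149.1209 153.8775]
```

View pics/p2.png

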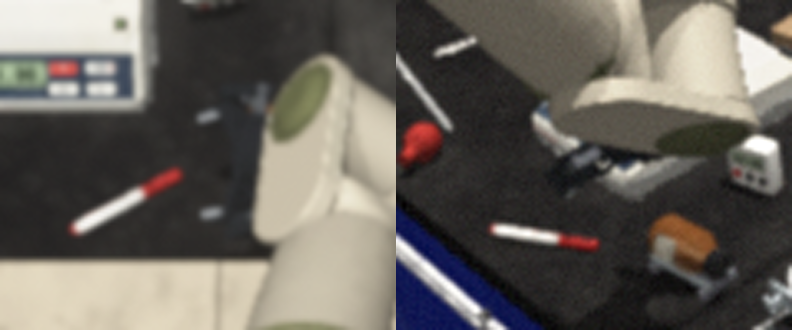

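The open fingertips show at about (147, 206) and (147, 234) in the top picture, within 1 px of the projected TCP once their setback is counted. The bottle and rest haven't moved.

Call:
jog_arm:
  plan: "0.6 0.1 -0.5 -1.5 1.45 -0.63 0;0 0 0 -1.55 1.45 -0.63 0;0 0 0 -1.55 1.45 -0.63 0;0 0 0 0 0 0 0;0 0 0 -1.4 0 1.4 0;0 0 0 -1.4 0 1.4 0;0 0 0 -1.4 0 1.4 0;0 0 0 -1.4 0 1.4 0;0 0 0 -1.4 0 1.4 0;0 0 0 0 0 0 0"

```text
time_s: 4.7
position: [0.4664, 0.284, 0.0253]
tool_rot: [[-0.062, 0.996, -0.071], [0.703, 0.094, 0.704], [0.708, -0.006, -0.706]]
ft_force: [-0.5, -0.0, 0.4]
grip_width: 0.0855
gripper_force: 0.0
```

Run:
```python
from h import *
s=env.observe(); print(s['time_s'],s['q'],s['position'],s['grip_width'],s['ft_force'])
R=down(5,45); g=np.array([.475,.2635,.04]); z=R[:,2]
rel(R,g+z*.022)
im=img('scene'); q=(176,180)
cv2.imwrite('pics/p3.png',cv2.resize(im['pixels'][130:230,120:240,::-1],None,fx=5,fy=5,interpolation=cv2.INTER_CUBIC))
```

```text
4.7 [ -1.7725  39.4374 101.6776  53.7206  60.5461 -43.9137] [0.4664 0.284  0.0253] 0.0854991364085521 [-0.4936 -0.0043  0.4263]
turn [-0.51 -0.07  0.05] rows 0.07 then shift cm [-0.46  0.67 -0.33] rows 0.21
```

View pics/p3.png

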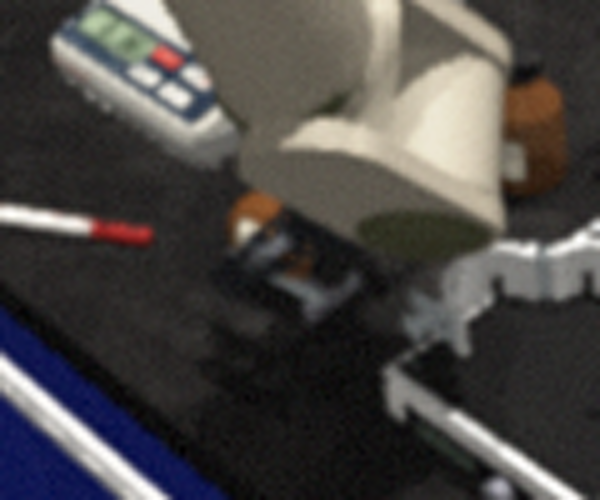

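The fingers straddle the bottle, with the foot visible at crop (255, 215). I'll make the small correction and close.

Call:
jog_arm:
  plan: "-0.5 0 0 -0.4 0.67 -0.2 0;0 0 0 0 0 0 255;0 0 0 0 0 0 255;0 0 0 0 0 0 255;0 0 0 0 0 0 255;0 0 0 0 0 0 255;0 0 0 0 0 0 255;0 0 0 0 0 0 255;0 0 0 0 0 0 255"
  grip_force: 40

```text
time_s: 5.5
position: [0.4762, 0.2794, 0.0269]
tool_rot: [[-0.065, 0.996, -0.056], [0.703, 0.086, 0.706], [0.708, 0.007, -0.706]]
ft_force: [1.2, -2.3, 6.2]
grip_width: 0.0475
gripper_force: 40.5
```

Call:
jog_arm:
  plan: "0 0 0 0.5 0 -0.5 255;0 0 0 1.2 0 -1.2 255;0 0 0 1.4 0 -1.4 255;0 0 0 1.4 0 -1.4 255;0 0 0 1.4 0 -1.4 255;0 0 0 0.8 0 -0.8 255;0 0 0 0 0 0 255"

```text
time_s: 6.08
position: [0.4757, 0.2793, 0.1227]
tool_rot: [[-0.068, 0.996, -0.055], [0.704, 0.087, 0.705], [0.707, 0.009, -0.707]]
ft_force: [0.2, 0.1, -1.9]
grip_width: 0.0473
gripper_force: 41.5
```

Run:
```python
from h import *
s=env.observe(); print(s['time_s'],s['q'],s['position'],s['grip_width'],s['ft_force'],s['gripper_force'])
# R_place: rotate about tool y by -90; bottle foot grasp height 44mm -> place at (.40,.18)
R0=np.array(s['tool_rot']); R=down(5,-45)
p=np.array([.40,.18,.12])+R[:,2]*.022
rel(R,p)
```

```text
6.0833 [ -2.3329  29.65    97.0492  48.7311  69.1868 -32.3287] [0.4757 0.2793 0.1227] 0.04732516236950425 [ 0.1772  0.1464 -1.9431] 41.54337088577449
turn [  0.57 -90.03  -0.04] rows 12.57 then shift cm [-6.34 -8.4   8.92] rows 3.31
```

Call:
jog_arm:
  plan: "0 -6.5 0 0 0 0 255;0 -6.5 0 0 0 0 255;0 -6.5 0 0 0 0 255;0 -6.5 0 0 0 0 255;0 -6.5 0 0 0 0 255;0 -6.5 0 0 0 0 255;0 -6.5 0 0 0 0 255;0 -6.5 0 0 0 0 255;0 -6.5 0 0 0 0 255;0 -6.5 0 0 0 0 255"

```text
time_s: 6.92
position: [0.4749, 0.2794, 0.1201]
tool_rot: [[-0.08, 0.996, 0.035], [0.935, 0.087, -0.345], [-0.346, 0.005, -0.938]]
ft_force: [0.0, 0.3, -2.2]
grip_width: 0.0476
gripper_force: 41.5
```

Call:
jog_arm:
  plan: "0 -6.5 0 0 0 0 255;0 -6.5 0 0 0 0 255;0 -6.5 0 0 0 0 255;0 -5.5 0 0 0 0 255;0 0 0 0 0 0 255;0 0 0 -1.6 -2.1 2.23 255;0 0 0 -1.6 -2.1 2.23 255;0 0 0 -1.6 -2.1 2.23 255;0 0 0 -1.5 -2.1 2.2 255;0 0 0 0 0 0 255"

```text
time_s: 7.75
position: [0.3955, 0.1605, 0.1006]
tool_rot: [[-0.061, 0.997, 0.056], [0.705, 0.083, -0.704], [-0.706, -0.004, -0.708]]
ft_force: [0.5, 1.4, -1.3]
grip_width: 0.0475
gripper_force: 42.2
```

Run:
```python
from h import *
s=env.observe(); print(s['time_s'],s['q'],s['position'],s['grip_width'],s['ft_force'],s['gripper_force'])
R=down(5,-45); p=np.array([.40,.18,.12])+R[:,2]*.022
rel(R,p)
for c in('top','scene'):
    im=img(c); q=proj(im,s['position']-np.array(s['tool_rot'])[:,2]*.02).astype(int); print(q)
    px=im['pixels'][q[1]-50:q[1]+50,q[0]-60:q[0]+60,::-1]; cv2.imwrite(f'pics/p4{c}.png',cv2.resize(px,None,fx=3.3,fy=3.3,interpolation=cv2.INTER_CUBIC))
    P=cloud(im); px=im['pixels'].astype(int)
    m=(px[...,0]>1.6*px[...,2])&(px[...,0]>50)&(np.linalg.norm(P-(s['position']),axis=-1)<.09); 
    B=P[m]; print(c,len(B),np.percentile(B,[3,50,97],axis=0) if len(B) else '')
cv2.imwrite('pics/p4.png',np.hstack([cv2.imread('pics/p4top.png'),cv2.imread('pics/p4scene.png')]))
```

```text
7.75 [ 28.6246  32.5698  96.1762 -41.3677  77.3923  42.8384] [0.3955 0.1605 0.1006] 0.04752258949960748 [ 0.4966  1.3718 -1.3081] 42.24071907810867
turn [-0.32 -0.06 -0.02] rows 0.05 then shift cm [-0.03  0.62 -0.52] rows 0.19
[189 231]
top 85 [[0.3774 0.1497 0.0929]
 [0.3903 0.1584 0.1313]
 [0.4135 0.1925 0.1551]]
[170 184]
scene 200 [[0.3785 0.1471 0.0779]
 [0.3921 0.1543 0.1237]
 [0.4126 0.18   0.1449]]
```

View pics/p4.png

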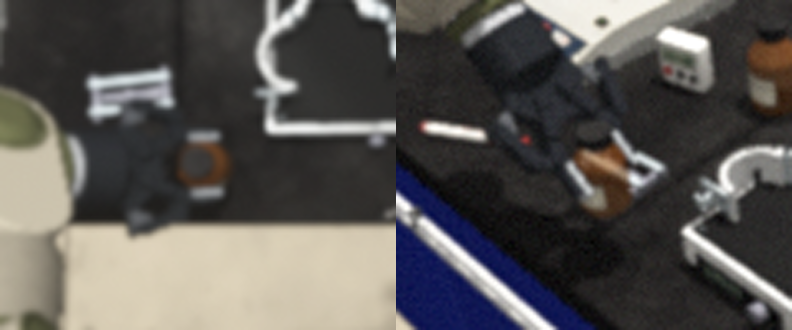

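The bottle hangs upright in the gripper, cap up, at about top (189, 231). Now to lower it.

Call:
jog_arm:
  plan: "0 0 0 1.2 0 1.2 255;0 0 0 1.4 0 1.4 255;0 0 0 1.2 0 1.2 255;0 0 0 0.7 0 0.7 255;0 0 0 0.2 0 0.2 255;0 0 0 0 0 0 255"

```text
time_s: 8.35
position: [0.4015, 0.1654, 0.0349]
tool_rot: [[-0.058, 0.996, 0.064], [0.706, 0.086, -0.703], [-0.706, 0.005, -0.708]]
ft_force: [0.4, -0.5, -1.8]
grip_width: 0.0475
gripper_force: 42.2
```

Call:
jog_arm:
  plan: "0 0 0 0.14 0 0.14 255;0 0 0 0 0 0 255"

```text
time_s: 8.52
position: [0.4016, 0.1654, 0.0337]
tool_rot: [[-0.057, 0.996, 0.065], [0.706, 0.086, -0.703], [-0.706, 0.006, -0.708]]
ft_force: [0.3, 0.2, -1.6]
grip_width: 0.0481
gripper_force: 42.2
```

Call:
jog_arm:
  plan: "0 0 0 0.14 0 0.14 255;0 0 0 0 0 0 255"

```text
time_s: 8.68
position: [0.4014, 0.1652, 0.0315]
tool_rot: [[-0.057, 0.996, 0.065], [0.706, 0.086, -0.703], [-0.706, 0.006, -0.708]]
ft_force: [-0.6, -0.8, -1.6]
grip_width: 0.0475
gripper_force: 42.2
```

Call:
jog_arm:
  plan: "0 0 0 0.14 0 0.14 255;0 0 0 0 0 0 255"

```text
time_s: 8.85
position: [0.4014, 0.1652, 0.0302]
tool_rot: [[-0.057, 0.996, 0.066], [0.705, 0.086, -0.704], [-0.707, 0.006, -0.707]]
ft_force: [-1.6, 3.2, 7.6]
grip_width: 0.0476
gripper_force: 42.9
```

Call:
jog_arm:
  plan: "0 0 0 0.1 0 0.1 255;0 0 0 0 0 0 255"

```text
time_s: 9.02
position: [0.4014, 0.1652, 0.0301]
tool_rot: [[-0.056, 0.996, 0.066], [0.704, 0.086, -0.705], [-0.708, 0.007, -0.706]]
ft_force: [-4.7, 6.2, 21.2]
grip_width: 0.0475
gripper_force: 44.1
```

Call:
jog_arm:
  plan: "0 0 0 0.07 0 0.07 255;0 0 0 0 0 0 255"

```text
time_s: 9.18
position: [0.4014, 0.1652, 0.0301]
tool_rot: [[-0.055, 0.996, 0.067], [0.703, 0.086, -0.706], [-0.709, 0.008, -0.705]]
ft_force: [-7.5, 8.4, 30.5]
grip_width: 0.048
gripper_force: 45.0
```

Call:
jog_arm:
  plan: "0 0 0 -0.15 0 -0.15 255;0 0 0 0 0 0 255;0 0 0 0 0 0 130;0 0 0 0 0 0 60;0 0 0 0 0 0 0;0 0 0 0 0 0 0;0 0 0 0 0 0 0;0 0 0 0 0 0 0;0 0 0 0 0 0 0"

```text
time_s: 9.93
position: [0.4012, 0.1651, 0.0289]
tool_rot: [[-0.058, 0.996, 0.064], [0.705, 0.086, -0.703], [-0.706, 0.005, -0.708]]
ft_force: [0.2, 0.8, 0.6]
grip_width: 0.0856
gripper_force: 0.0
```

Call:
jog_arm:
  plan: "0 0 0 0 0 -0.5 0;0 0 0 0 0 -1.5 0;0 0 0 0 0 -2.5 0;0 0 0 0 0 -2.5 0;0 0 0 0 0 -2.5 0;0 0 0 0 0 -2.5 0;0 0 0 0 0 -2.5 0;0 0 0 0 0 -2.5 0;0 0 0 0 0 0 0"

```text
time_s: 10.68
position: [0.3907, 0.2877, 0.1522]
tool_rot: [[-0.056, 0.996, 0.07], [0.709, 0.089, -0.7], [-0.703, 0.01, -0.711]]
ft_force: [-0.3, -1.0, -0.0]
grip_width: 0.0857
gripper_force: 0.0
```

Run:
```python
from h import *
s=env.observe(); print(s['time_s'],s['q'],s['position'],s['grip_width'],s['ft_force'],s['gripper_force'])
for c in('top','scene'):
    im=img(c); P=cloud(im); px=im['pixels'].astype(int); p=np.array([.40,.178])
    near=np.hypot(P[...,0]-p[0],P[...,1]-p[1])<.045
    cap=P[near&(P[...,2]>.08)&(P[...,2]<.1)]; print(c,'cap',len(cap),cap.mean(0),np.percentile(cap,[3,97],axis=0).tolist())
    m=near&(px[...,0]>1.5*px[...,2])&(px[...,0]>40); B=P[m]; print(' brown',len(B),np.percentile(B,[3,50,97],axis=0).tolist())
    for r in models.tip_of(c,'bottle_mid')[:1]: print(r['confidence'],onz(im,r['at'],.045))
    if len(cap):
        u=(near&(P[...,2]>.08)&(P[...,2]<.1)); print(' cap centre px->',onz(im,np.argwhere(u)[:,::-1].mean(0),.09))
R=down(5,0); rel(R,[.40,.178,.20])
```

```text
10.6833 [ 40.1375  34.8652  78.8799 -35.5863  94.4757  41.6318] [0.3907 0.2877 0.1522] 0.08568703221757236 [-0.2914 -1.0159 -0.0113] 0.0
top cap 71 [0.399  0.1783 0.0891] [[0.3858676854174513, 0.1650086058564774, 0.08250128816136118], [0.41245696335274645, 0.1920345314230885, 0.09554694819040939]]
 brown 122 [[0.37686629661776566, 0.15529868024080748, -0.0035212055306859938], [0.39922540948065055, 0.16744865975536694, 0.0571143890913417], [0.42895916045603194, 0.19795837003388783, 0.08285299583665368]]
0.51 [0.3959 0.1823 0.045 ]
 cap centre px-> [0.399  0.1781 0.09  ]
scene cap 70 [0.3986 0.1739 0.0868] [[0.38533504929758683, 0.16093621435563443, 0.08047019244248128], [0.4137083183629551, 0.18880767977304974, 0.09071438985219406]]
 brown 230 [[0.37832092179139254, 0.15027379012217618, 0.006321511211167446], [0.3946608095307459, 0.15809970634298576, 0.051273140275421014], [0.41876323612745214, 0.1826918828964011, 0.07484601355433387]]
0.7 [0.3887 0.1813 0.045 ]
 cap centre px-> [0.3968 0.1707 0.09  ]
turn [ 0.15 45.   -0.14] rows 6.28 then shift cm [-10.63   0.09  -5.14] rows 2.83
```

Step 1 is done: the bottle stands at (0.400, 0.178). The top camera agrees with the arm to about 1 mm. Next I'll refine the clamp position from the top depth while the arm is turning away.

Run:
```python
from h import *
from scipy.optimize import least_squares
fr=[img('top') for _ in range(4)]
im=dict(fr[0]); D=np.stack([f['depth'] for f in fr]); im['depth']=np.median(D,0); P=cloud(im)
px=np.mean([f['pixels'] for f in fr],0); br=px.mean(-1)>130
m=(P[...,2]>.078)&(P[...,2]<.097)&(P[...,0]>.46)&(P[...,0]<.61)&(P[...,1]>-.01)&(P[...,1]<.14)&br
# replace xy by ray∩z=.087
idx=np.argwhere(m); Q=np.array([onz(im,(u,v),.087)[:2] for v,u in idx])
c0=np.array([.557,.048])
rear=Q[Q[:,0]>.557]; d=rear-c0; r=np.hypot(*d.T); th=np.degrees(np.arctan2(d[:,1],d[:,0]))
o=np.argsort(th); print(np.c_[th[o].round(0),(r[o]*1e3).round(1)].tolist())
R=rear[(r<.040)&(r>.024)]
f=lambda p:np.hypot(R[:,0]-p[0],R[:,1]-p[1])-p[2]
print('rear',least_squares(f,[.557,.048,.032],loss='soft_l1',f_scale=.003).x,len(R))
G=Q[(Q[:,0]<.53)&(Q[:,1]>.075)]
for it in range(2):
    f=lambda p:np.hypot(G[:,0]-p[0],G[:,1]-p[1])-p[2]
    s=least_squares(f,[.51,.085,.032],loss='soft_l1',f_scale=.002); G=G[abs(f(s.x))<.006]
print('gate',s.x,len(G),'dist to axis',np.hypot(*(s.x[:2]-c0)))
cr=px[150:225,195:275].astype(np.uint8)[:,:,::-1]; cv2.imwrite('pics/c5.png',cv2.resize(cr,None,fx=8,fy=8,interpolation=cv2.INTER_LANCZOS4))
```

```text
[[-87.0, 52.5], [-87.0, 49.0], [-86.0, 45.6], [-86.0, 42.2], [-86.0, 38.8], [-85.0, 35.3], [-85.0, 31.9], [-83.0, 49.4], [-82.0, 45.9], [-81.0, 42.6], [-81.0, 39.2], [-80.0, 35.8], [-79.0, 32.4], [-76.0, 39.9], [-74.0, 36.5], [-73.0, 33.2], [-71.0, 40.8], [-71.0, 30.0], [-69.0, 37.6], [-67.0, 42.1], [-65.0, 31.3], [-64.0, 39.0], [-62.0, 43.6], [-60.0, 40.6], [-59.0, 32.9], [-58.0, 45.3], [-56.0, 42.4], [-56.0, 30.0], [-55.0, 47.2], [-52.0, 44.5], [-51.0, 49.3], [-51.0, 32.1], [-49.0, 46.7], [-48.0, 51.6], [-46.0, 29.5], [-46.0, 54.0], [-43.0, 56.5], [-43.0, 51.6], [-42.0, 32.0], [-41.0, 27.1], [-41.0, 59.1], [-40.0, 54.2], [-39.0, 61.8], [-38.0, 56.9], [-37.0, 29.8], [-37.0, 64.5], [-31.0, 27.9], [-28.0, 31.0], [-25.0, 26.3], [-22.0, 29.5], [-15.0, 28.4], [-9.0, 27.7], [-8.0, 31.2], [-1.0, 27.4], [-1.0, 30.9], [5.0, 31.1], [6.0, 27.6], [13.0, 28.2], [19.0, 29.1], [25.0, 30.5], [29.0, 27.3], [31.0, 32.1], [35.0, 29.1], [39.0, 26.3], [40.0, 31.2], [44.0, 28.6], [49.0, 31.1], [54.0, 28.9], [58.0, 31.8], [63.0, 30.0], [66.0, 33.1], [71.0, 31.8], [78.0, 30.9], [79.0, 34.2], [84.0, 30.3], [85.0, 33.7]]
rear [0.549  0.0467 0.0365] 50
gate [0.5101 0.0841 0.0359] 37 dist to axis 0.059138842803759806
```

View pics/c5.png

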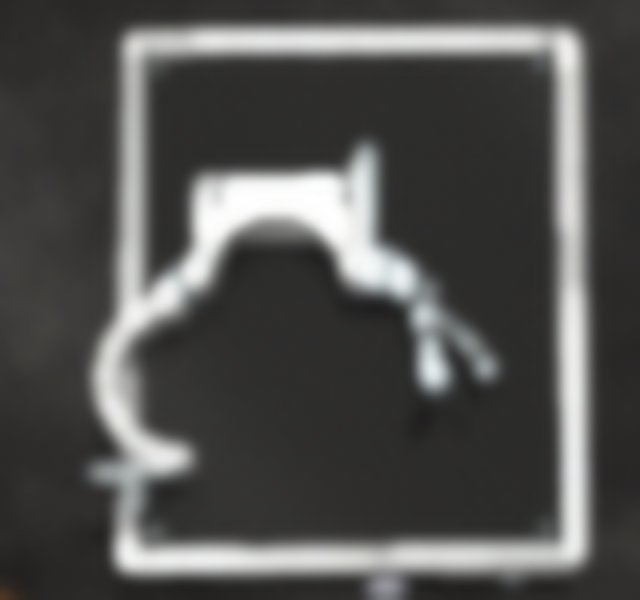

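Run:
```python
from h import *
from scipy.optimize import least_squares
for cam in('top','scene'):
    fr=[img(cam) for _ in range(3)]
    im=dict(fr[0]); im['depth']=np.median(np.stack([f['depth'] for f in fr]),0); P=cloud(im); px=np.mean([f['pixels'] for f in fr],0).mean(-1)
    m=(P[...,2]>.08)&(P[...,2]<.096)&(P[...,0]>.46)&(P[...,0]<.60)&(P[...,1]>-.0)&(P[...,1]<.14)&(px>120)
    Q=np.array([onz(im,(u,v),.087)[:2] for v,u in np.argwhere(m)])
    def model(p,Q):
        a=p[:2]; h=a+[0,.041]; g=p[2]; c=h+.041*np.array([-np.sin(g),-np.cos(g)])
        dr=np.hypot(*(Q-a).T)-p[3]; dg=np.hypot(*(Q-c).T)-p[3]
        return dr,dg
    rear=(Q[:,0]>.556)&(Q[:,1]>.015)&(Q[:,1]<.082); gate=(Q[:,0]<.53)&(Q[:,1]>.078)
    def res(p,w):
        dr,dg=model(p,Q); return np.r_[dr[rear],dg[gate]]*w
    w=1.
    p=np.array([.554,.048,1.4,.032])
    for k in range(3):
        s=least_squares(lambda p:res(p,w),p,loss='soft_l1',f_scale=.002,x_scale=[.01,.01,.1,.01]); p=s.x; r=res(p,1); w=(abs(r)<.006).astype(float)
    print(cam,p,'n',rear.sum(),gate.sum(),int(w.sum()),'rms',np.sqrt((r[w>0]**2).mean()))
    for rm in(.0315,.033):
        s2=least_squares(lambda q:res(np.r_[q,rm],w),p[:3],x_scale=[.01,.01,.1]); print('  rm',rm,s2.x)
    if cam=='top':
        for n,uv in dict(notch=(229.4,0),hinge=(217.25,186.3),pin=(244,183.75),t1=(195+433/8,150+380/8),t2=(195+487/8,150+368/8),kpr=(195+115/8,150+468/8)).items(): print(n,onz(im,uv,.087),onz(im,uv,.105)[:2])
```

```text
top [0.5516 0.048  1.5012 0.034 ] n 43 43 80 rms 0.0017839558963380047
  rm 0.0315 [0.5529 0.0481 1.5777]
  rm 0.033 [0.5521 0.048  1.537 ]
notch [1.2398 0.0504 0.087 ] [1.2283 0.049 ]
hinge [0.5487 0.0874 0.087 ] [0.5459 0.0856]
pin [ 0.5572 -0.0044  0.087 ] [ 0.5543 -0.0051]
t1 [ 0.5096 -0.022   0.087 ] [ 0.5072 -0.0224]
t2 [ 0.5147 -0.045   0.087 ] [ 0.5123 -0.0452]
kpr [0.4722 0.1135 0.087 ] [0.4704 0.1113]
scene [0.5519 0.042  1.5076 0.0334] n 45 46 82 rms 0.0027119412301075223
  rm 0.0315 [0.5532 0.0428 1.5423]
  rm 0.033 [0.5523 0.0421 1.518 ]
```

Call:
jog_arm:
  plan: "0 6.5 0.3 0 0 0 0;0 6.5 0.3 0 0 0 0;0 6.5 0.3 0 0 0 0;0 6.5 0.3 0 0 0 0;0 6.5 0.3 0 0 0 0;0 6.5 0.3 0 0 0 0;0 6.0 0.3 0 0 0 0;0 0 0 0 0 0 0"

```text
time_s: 12.05
position: [0.3904, 0.2831, 0.15]
tool_rot: [[-0.05, 0.999, 0.019], [0.999, 0.05, 0.007], [0.006, 0.019, -1.0]]
ft_force: [0.6, 0.4, 0.0]
grip_width: 0.0854
gripper_force: 0.0
```

Run:
```python
from h import *
s=env.observe(); print(s['time_s'],s['q'],s['position'],s['tool_rot'])
rel(down(0,0),[.40,.178,.15]);
```

```text
12.05 [21.8716 19.3453 93.1621 -0.0611 66.3349 19.0226] [0.3904 0.2831 0.15  ] [[-0.0502  0.9986  0.0191]
 [ 0.9987  0.0501  0.0066]
 [ 0.0057  0.0194 -0.9998]]
turn [ 1.1  -0.35  2.87] rows 0.43 then shift cm [-10.51   0.96  -0.  ] rows 2.53
```

Call:
jog_arm:
  plan: "1.1 -0.3 2.9 -2.6 0.25 0 0;0 0 0 -2.6 0.25 0 0;0 0 0 -2.6 0.25 0 0;0 0 0 -2.7 0.2 0 0;0 0 0 0 0 0 0"

```text
time_s: 12.47
position: [0.4016, 0.177, 0.1496]
tool_rot: [[-0.0, 1.0, -0.002], [1.0, 0.0, -0.007], [-0.007, -0.002, -1.0]]
ft_force: [0.1, -0.4, 0.1]
grip_width: 0.0853
gripper_force: 0.0
```

Run:
```python
from h import *
s=env.observe(); print(s['time_s'],s['position'],s['tool_rot'])
rel(down(0,0),[.40,.178,.073]);
```

```text
12.4667 [0.4016 0.177  0.1496] [[-0.0004  1.     -0.0015]
 [ 1.      0.0003 -0.0065]
 [-0.0065 -0.0015 -1.    ]]
turn [-0.09  0.37  0.02] rows 0.05 then shift cm [ 0.1  -0.16  7.66] rows 1.84
```

Call:
jog_arm:
  plan: "0 0.4 0 0.1 -0.16 2 0;0 0 0 0 0 2.5 0;0 0 0 0 0 2.2 0;0 0 0 0 0 0.96 0;0 0 0 0 0 0 130;0 0 0 0 0 0 170;0 0 0 0 0 0 255;0 0 0 0 0 0 255;0 0 0 0 0 0 255;0 0 0 0 0 0 255"
  grip_force: 40

```text
time_s: 13.3
position: [0.4002, 0.1811, 0.0741]
tool_rot: [[-0.003, 1.0, 0.002], [1.0, 0.003, 0.004], [0.004, 0.002, -1.0]]
ft_force: [-1.8, -0.3, 6.3]
grip_width: 0.0296
gripper_force: 39.2
```

Call:
jog_arm:
  plan: "0 0 0 0 0 0 255;0 0 0 0 0 0 255;0 0 0 0 0 -0.5 255;0 0 0 0 0 -2 255;0 0 0 0 0 -3 255;0 0 0 0 0 -3 255;0 0 0 0 0 -1.5 255;0 0 0 0 0 0 255"

```text
time_s: 13.97
position: [0.401, 0.1809, 0.1765]
tool_rot: [[-0.003, 1.0, 0.006], [1.0, 0.003, 0.005], [0.005, 0.006, -1.0]]
ft_force: [-0.1, -0.1, -1.4]
grip_width: 0.0296
gripper_force: 40.1
```

Run:
```python
from h import *
s=env.observe(); print(s['time_s'],s['position'],s['tool_rot'],s['grip_width'],s['ft_force'])
rel(down(0,0),[.546,.048,.19]);
```

```text
13.9667 [0.401  0.1809 0.1765] [[-0.0029  1.      0.0064]
 [ 1.      0.0028  0.0047]
 [ 0.0047  0.0064 -1.    ]] 0.029594749882011072 [-0.1248 -0.0867 -1.3959]
turn [ 0.37 -0.27  0.16] rows 0.07 then shift cm [-13.29  14.5   -1.35] rows 4.73
```

Call:
jog_arm:
  plan: "0.4 -0.3 0.2 0 0 -1.3 255;0 0 0 -2 2.4 0 255;0 0 0 -2.2 2.4 0 255;0 0 0 -2.2 2.4 0 255;0 0 0 -2.2 2.4 0 255;0 0 0 -2.2 2.4 0 255;0 0 0 -2.2 2.5 0 255;0 0 0 0 0 0 255;0 0 0 0 0 0 255"

```text
time_s: 14.72
position: [0.5449, 0.0495, 0.1835]
tool_rot: [[0.003, 1.0, -0.01], [1.0, -0.003, -0.001], [-0.001, -0.01, -1.0]]
ft_force: [-0.6, 0.8, -1.7]
grip_width: 0.0298
gripper_force: 40.3
```

Run:
```python
from h import *
s=env.observe(); p=s['position']; print(s['time_s'],p,s['tool_rot'],s['q'])
rel(down(0,0),[.547,.0505,.15])
for c in('top','scene'):
    im=img(c); P=cloud(im); px=im['pixels'].astype(int)
    m=(px[...,0]>1.5*px[...,2])&(px[...,0]>40)&(np.linalg.norm(P-(p-np.array([0,0,.03])),axis=-1)<.07); B=P[m]; print(c,len(B),np.percentile(B,[3,50,97],axis=0).tolist() if len(B) else '')
    q=proj(im,[.553,.0475,.1]).astype(int)
    px=im['pixels'][q[1]-50:q[1]+50,q[0]-60:q[0]+60,::-1]; cv2.imwrite(f'pics/p6{c}.png',cv2.resize(px,None,fx=3.3,fy=3.3,interpolation=cv2.INTER_CUBIC))
cv2.imwrite('pics/p6.png',np.hstack([cv2.imread('pics/p6top.png'),cv2.imread('pics/p6scene.png')]))
```

```text
14.7167 [0.5449 0.0495 0.1835] [[ 0.0028  0.9999 -0.01  ]
 [ 1.     -0.0028 -0.0011]
 [-0.0011 -0.01   -0.9999]] [-7.1513 24.0155 79.0566 -0.1365 77.4915 -6.9621]
turn [-0.58  0.06 -0.16] rows 0.08 then shift cm [0.1  0.21 3.35] rows 0.81
top 0 
scene 211 [[0.5214252257352178, 0.020573565565203445, 0.1191678764687262], [0.5351800013398299, 0.029709214180041243, 0.16466558408733944], [0.557636416054948, 0.05621274500177267, 0.18370289840708906]]
```

View pics/p6.png

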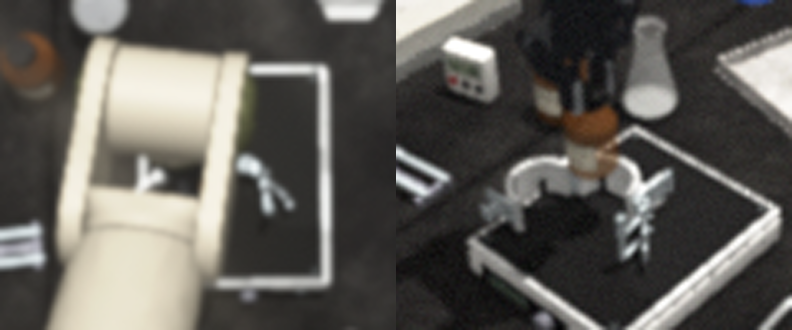

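Call:
jog_arm:
  plan: "-0.6 0 -0.2 0.1 0.21 1.5 255;0 0 0 0 0 1.5 255;0 0 0 0 0 0.3 255;0 0 0 0 0 0 255;0 0 0 0 0 0 255"

```text
time_s: 15.23
position: [0.5465, 0.0519, 0.1527]
tool_rot: [[-0.004, 1.0, 0.003], [1.0, 0.004, -0.001], [-0.001, 0.003, -1.0]]
ft_force: [-0.0, -0.7, -2.0]
grip_width: 0.0299
gripper_force: 40.2
```

Call:
jog_arm:
  plan: "0 0 0 0 0 0.5 255;0 0 0 0 0 0.5 255;0 0 0 0 0 0 255"

```text
time_s: 15.48
position: [0.5463, 0.0515, 0.1414]
tool_rot: [[-0.003, 1.0, 0.002], [1.0, 0.003, -0.001], [-0.001, 0.002, -1.0]]
ft_force: [-1.1, -0.1, -2.3]
grip_width: 0.0293
gripper_force: 40.2
```

Call:
jog_arm:
  plan: "0 0 0 0 0 0.5 255;0 0 0 0 0 0.5 255;0 0 0 0 0 0 255"

```text
time_s: 15.73
position: [0.5463, 0.0514, 0.131]
tool_rot: [[-0.003, 1.0, 0.001], [1.0, 0.003, -0.001], [-0.001, 0.001, -1.0]]
ft_force: [0.3, 0.9, -2.1]
grip_width: 0.0296
gripper_force: 40.2
```

Call:
jog_arm:
  plan: "0 0 0 0 0 0.4 255;0 0 0 0 0 0.4 255;0 0 0 0 0 0 255"

```text
time_s: 15.98
position: [0.5465, 0.0514, 0.1233]
tool_rot: [[-0.003, 1.0, 0.002], [1.0, 0.003, -0.001], [-0.001, 0.002, -1.0]]
ft_force: [0.3, -0.1, -2.2]
grip_width: 0.0297
gripper_force: 40.2
```

Call:
jog_arm:
  plan: "0 0 0 0 0.2 0 255;0 0 0 0 0 0 255"

```text
time_s: 16.15
position: [0.5492, 0.0514, 0.1242]
tool_rot: [[-0.003, 1.0, 0.003], [1.0, 0.003, -0.001], [-0.001, 0.003, -1.0]]
ft_force: [-0.0, -0.1, -2.2]
grip_width: 0.0297
gripper_force: 40.3
```

Call:
jog_arm:
  plan: "0 0 0 0 0.2 0 255;0 0 0 0 0 0 255"

```text
time_s: 16.32
position: [0.5512, 0.0514, 0.1243]
tool_rot: [[-0.003, 1.0, 0.004], [1.0, 0.003, -0.001], [-0.002, 0.004, -1.0]]
ft_force: [0.3, -0.7, -1.4]
grip_width: 0.0298
gripper_force: 40.3
```

Call:
jog_arm:
  plan: "0 0 0 0 0.15 0 255;0 0 0 0 0 0 255"

```text
time_s: 16.48
position: [0.5526, 0.0514, 0.1242]
tool_rot: [[-0.003, 1.0, 0.003], [1.0, 0.003, -0.001], [-0.001, 0.003, -1.0]]
ft_force: [-0.9, -1.0, -1.7]
grip_width: 0.0296
gripper_force: 40.3
```

Call:
jog_arm:
  plan: "0 0 0 0 0.15 0 255;0 0 0 0 0 0 255"

```text
time_s: 16.65
position: [0.5539, 0.0513, 0.1241]
tool_rot: [[-0.003, 1.0, 0.003], [1.0, 0.003, -0.002], [-0.002, 0.003, -1.0]]
ft_force: [-0.1, -0.4, -1.6]
grip_width: 0.0297
gripper_force: 40.3
```

Call:
jog_arm:
  plan: "0 0 0 0 0.1 0 255;0 0 0 0 0 0 255"

```text
time_s: 16.82
position: [0.5547, 0.0513, 0.1241]
tool_rot: [[-0.003, 1.0, 0.002], [1.0, 0.003, -0.002], [-0.002, 0.002, -1.0]]
ft_force: [-1.3, -0.7, -1.7]
grip_width: 0.0294
gripper_force: 40.3
```

Call:
jog_arm:
  plan: "0 0 0 0 0.1 0 255;0 0 0 0 0 0 255"

```text
time_s: 16.98
position: [0.5552, 0.0514, 0.124]
tool_rot: [[-0.003, 1.0, 0.001], [1.0, 0.003, -0.001], [-0.001, 0.001, -1.0]]
ft_force: [-5.0, -0.7, 0.0]
grip_width: 0.0298
gripper_force: 40.6
```

Call:
jog_arm:
  plan: "0 0 0 0 0.1 0 255;0 0 0 0 0 0 255"

```text
time_s: 17.15
position: [0.5557, 0.0515, 0.124]
tool_rot: [[-0.003, 1.0, -0.0], [1.0, 0.003, -0.001], [-0.001, -0.0, -1.0]]
ft_force: [-6.3, -0.8, 0.4]
grip_width: 0.0295
gripper_force: 40.8
```

Call:
jog_arm:
  plan: "0 0 0 0 0.1 0 255;0 0 0 0 0 0 255"

```text
time_s: 17.32
position: [0.5561, 0.0515, 0.1239]
tool_rot: [[-0.003, 1.0, -0.002], [1.0, 0.003, -0.001], [-0.001, -0.002, -1.0]]
ft_force: [-8.6, -1.4, 3.9]
grip_width: 0.0297
gripper_force: 41.1
```

Contact puts the clamp axis at about (0.5545, 0.048). I'll back off 5 mm to the front, set the bottle down and release it.

Call:
jog_arm:
  plan: "0 0 0 0 -0.4 0 255;0 0 0 0 -0.35 0 255;0 0 0 0 0 0 255;0 0 0 0 0 0.2 255;0 0 0 0 0 0 255"

```text
time_s: 17.73
position: [0.5505, 0.0514, 0.1219]
tool_rot: [[-0.003, 1.0, 0.003], [1.0, 0.003, -0.001], [-0.001, 0.003, -1.0]]
ft_force: [0.1, -1.1, -1.6]
grip_width: 0.0296
gripper_force: 40.3
```

Call:
jog_arm:
  plan: "0 0 0 0 0 0.15 255;0 0 0 0 0 0 255"

```text
time_s: 17.9
position: [0.5504, 0.0514, 0.1203]
tool_rot: [[-0.003, 1.0, 0.003], [1.0, 0.003, -0.001], [-0.001, 0.003, -1.0]]
ft_force: [0.9, 0.0, -1.0]
grip_width: 0.0296
gripper_force: 40.3
```

Call:
jog_arm:
  plan: "0 0 0 0 0 0.1 255;0 0 0 0 0 0 255"

```text
time_s: 18.07
position: [0.5506, 0.0512, 0.1202]
tool_rot: [[-0.003, 1.0, 0.004], [1.0, 0.003, -0.002], [-0.002, 0.004, -1.0]]
ft_force: [-1.3, -0.2, 3.7]
grip_width: 0.0299
gripper_force: 40.8
```

Call:
jog_arm:
  plan: "0 0 0 0 0 -0.1 255;0 0 0 0 0 0 200;0 0 0 0 0 0 150;0 0 0 0 0 0 80;0 0 0 0 0 0 80;0 0 0 0 0 0 80;0 0 0 0 0 0 80"

```text
time_s: 18.65
position: [0.5504, 0.0514, 0.1206]
tool_rot: [[-0.003, 1.0, 0.003], [1.0, 0.003, -0.001], [-0.001, 0.003, -1.0]]
ft_force: [-0.4, -0.4, -0.5]
grip_width: 0.0586
gripper_force: 0.0
```

Call:
jog_arm:
  plan: "0 0 0 0 0 -0.5 80;0 0 0 0 0 -2 80;0 0 0 0 0 -3 80;0 0 0 0 0 -3 80;0 0 0 0 0 -1.5 255;0 0 0 2 -1 0 255;0 0 0 3 -1.2 0 255;0 0 0 3 -1.2 0 255;0 0 0 2 -0.6 0 255;0 0 0 0 0 0 255"

```text
time_s: 19.48
position: [0.5083, 0.1545, 0.221]
tool_rot: [[-0.006, 1.0, 0.003], [1.0, 0.006, -0.0], [-0.0, 0.003, -1.0]]
ft_force: [-0.1, -0.1, 0.2]
grip_width: 0.0001
gripper_force: 0.0
```

Run:
```python
from h import *
s=env.observe(); p=s['position']; print(s['time_s'],p,s['tool_rot'],s['grip_width'],s['ft_force'])
rel(down(0,0),[.51,.152,.073])
im=img('scene'); P=cloud(im); px=im['pixels'].astype(int)
m=(px[...,0]>1.5*px[...,2])&(px[...,0]>40)&(np.hypot(P[...,0]-.55,P[...,1]-.048)<.06); B=P[m]; print(len(B),np.percentile(B,[3,50,97],axis=0).tolist())
for c in('top','scene'):
    im=img(c); q=proj(im,[.54,.06,.08]).astype(int)
    px=im['pixels'][q[1]-50:q[1]+50,q[0]-60:q[0]+60,::-1]; cv2.imwrite(f'pics/p7{c}.png',cv2.resize(px,None,fx=3.3,fy=3.3,interpolation=cv2.INTER_CUBIC))
cv2.imwrite('pics/p7.png',np.hstack([cv2.imread('pics/p7top.png'),cv2.imread('pics/p7scene.png')]))
```

```text
19.4833 [0.5083 0.1545 0.221 ] [[-0.0064  1.      0.0033]
 [ 1.      0.0064 -0.0004]
 [-0.0005  0.0033 -1.    ]] 9.663215880563202e-05 [-0.0591 -0.0512  0.1831]
turn [0.19 0.03 0.36] rows 0.06 then shift cm [-0.25  0.17 14.8 ] rows 3.55
213 [[0.5125762020185582, 0.021135252436972497, 0.054816954422835046], [0.5399450326702142, 0.031545194077666205, 0.10261263248812202], [0.5611343887897784, 0.08578958975198947, 0.4803345870537895]]
```

View pics/p7.png

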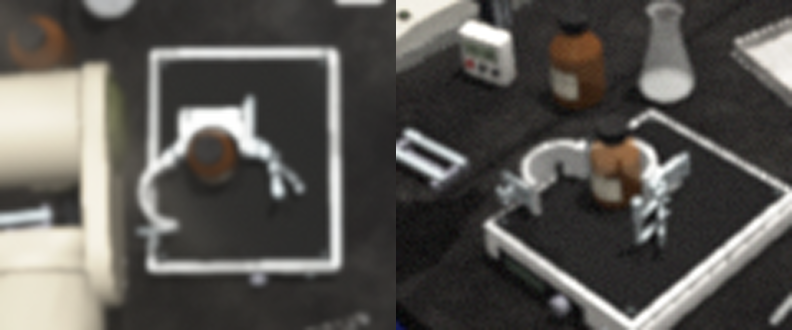

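The bottle stands upright in the open clamp: cap at top crop (210, 145), gate still open, latch untouched. Next I'll push the gate.

Call:
jog_arm:
  plan: "0 0 0.4 -0.25 0.17 3 255;0 0 0 0 0 3.5 255;0 0 0 0 0 3.5 255;0 0 0 0 0 3 255;0 0 0 0 0 1.8 255;0 0 0 0 0 0 255;0 0 0 0 0 0 255"

```text
time_s: 20.22
position: [0.5123, 0.1478, 0.0723]
tool_rot: [[0.006, 1.0, 0.002], [1.0, -0.006, -0.002], [-0.002, 0.002, -1.0]]
ft_force: [-0.1, -0.6, 0.3]
grip_width: -0.0001
gripper_force: 0.0
```

Call:
jog_arm:
  plan: "0 0 0 -0.85 0 0 255;0 0 0 -0.85 0 0 255;0 0 0 -0.75 -0.55 0 255;0 0 0 -0.75 -0.6 0 255;0 0 0 -0.9 -0.33 0 255;0 0 0 -0.9 -0.33 0 255;0 0 0 0 0 0 255"

```text
time_s: 20.8
position: [0.4934, 0.097, 0.0729]
tool_rot: [[0.006, 1.0, 0.003], [1.0, -0.006, -0.002], [-0.002, 0.003, -1.0]]
ft_force: [0.4, 0.3, -0.3]
grip_width: -0.0001
gripper_force: 0.0
```

Call:
jog_arm:
  plan: "0 0 0 -0.95 -0.05 0 255;0 0 0 -0.95 -0.05 0 255;0 0 0 -0.9 0.2 0 255;0 0 0 -0.9 0.25 0 255;0 0 0 0 0 0 255"

```text
time_s: 21.22
position: [0.4977, 0.06, 0.0725]
tool_rot: [[0.006, 1.0, 0.004], [1.0, -0.006, -0.002], [-0.002, 0.004, -1.0]]
ft_force: [-0.1, 0.2, 0.4]
grip_width: 0.0004
gripper_force: 0.0
```

Call:
jog_arm:
  plan: "0 0 0 -0.6 0.3 0 255;0 0 0 -0.6 0.3 0 255;0 0 0 -0.4 0.2 0 255;0 0 0 0 0 0 255"

```text
time_s: 21.55
position: [0.5038, 0.046, 0.0723]
tool_rot: [[0.004, 1.0, -0.0], [1.0, -0.004, -0.0], [-0.0, -0.0, -1.0]]
ft_force: [-3.7, 0.1, 1.9]
grip_width: -0.0001
gripper_force: 1.6
```

Call:
jog_arm:
  plan: "0 0 0 0 0.1 0 255;0 0 0 0 0 0 255"

```text
time_s: 21.72
position: [0.504, 0.0459, 0.0722]
tool_rot: [[0.004, 1.0, -0.002], [1.0, -0.004, -0.001], [-0.001, -0.002, -1.0]]
ft_force: [-8.9, 1.0, 5.3]
grip_width: -0.0001
gripper_force: 4.5
```

Call:
jog_arm:
  plan: "0 0 0 0 0.15 0 255;0 0 0 0 0 0 255"

```text
time_s: 21.88
position: [0.5042, 0.0459, 0.0721]
tool_rot: [[0.003, 1.0, -0.005], [1.0, -0.003, -0.001], [-0.001, -0.005, -1.0]]
ft_force: [-16.1, 0.1, 9.4]
grip_width: -0.0
gripper_force: 7.5
```

Call:
jog_arm:
  plan: "0 0 0 0 0.15 0 255;0 0 0 0 0 0 255"

```text
time_s: 22.05
position: [0.5043, 0.0459, 0.0721]
tool_rot: [[0.003, 1.0, -0.009], [1.0, -0.003, -0.001], [-0.001, -0.009, -1.0]]
ft_force: [-21.1, -1.9, 13.6]
grip_width: 0.0001
gripper_force: 10.3
```

Call:
jog_arm:
  plan: "0 0 0 0 -0.6 0 255;0 0 0 0 -1 0 255;0 0 0 0 -1 -1 255;0 0 0 0 -0.5 -3 255;0 0 0 1 0 -3.5 255;0 0 0 3 0 -3.5 255;0 0 0 3.5 0 -2 255;0 0 0 3.5 0 0 255;0 0 0 3 0 0 255;0 0 0 0 0 0 255"

```text
time_s: 22.88
position: [0.4781, 0.1871, 0.1993]
tool_rot: [[-0.0, 1.0, 0.005], [1.0, 0.0, -0.0], [-0.0, 0.005, -1.0]]
ft_force: [-0.4, -0.0, -0.8]
grip_width: -0.0002
gripper_force: 0.0
```

Run:
```python
from h import *
from scipy.optimize import least_squares
s=env.observe(); p=s['position']; print(s['time_s'],p,s['tool_rot'],s['ft_force'])
out=[]
for c in('top','scene'):
    fr=[img(c) for _ in range(3)]; im=dict(fr[0]); im['depth']=np.median(np.stack([f['depth'] for f in fr]),0); P=cloud(im); px=np.mean([f['pixels'] for f in fr],0)
    cr=px.astype(np.uint8)
    H=(P[...,2]>.094)&(P[...,2]<.116)&(P[...,0]>.48)&(P[...,0]<.54)&(P[...,1]>-.06)&(P[...,1]<.02); print(c,'post px',np.argwhere(H)[:,::-1].mean(0) if H.any() else '',P[H].mean(0),H.sum())
    if H.any(): print('  post xy @.1095',onz(im,np.argwhere(H)[:,::-1].mean(0),.105))
    m=(P[...,2]>.08)&(P[...,2]<.096)&(P[...,0]>.5)&(P[...,0]<.548)&(P[...,1]>.0)&(P[...,1]<.1)&(px.mean(-1)>120)
    Q=np.array([onz(im,(u,v),.087)[:2] for v,u in np.argwhere(m)])
    f=lambda q:np.hypot(*(Q-q[:2]).T)-.033
    r=least_squares(f,[.553,.047],loss='soft_l1',f_scale=.002); print('  gate circle',r.x,len(Q),np.sqrt((r.fun**2).mean()))
    for n,z in dict(bottle_mid=.091,keeper_seat=.07,keeper_lip=.07,loop_bar=.07,loop_post=.0975,lever_tip=.07,lever_pin=.07).items():
        for d in models.tip_of(c,n)[:2]: print('  ',n,round(d['confidence'],2),np.round(d['at'],1),onz(im,d['at'],z))
    q=proj(im,[.53,.02,.08]).astype(int); w=(40,33)
    out.append(cv2.resize(cr[q[1]-w[1]:q[1]+w[1],q[0]-w[0]:q[0]+w[0],::-1],(400,330),interpolation=cv2.INTER_CUBIC)); print('  crop origin',q-np.array(w),'scale 5')
cv2.imwrite('pics/p8.png',np.hstack(out))
```

```text
22.8833 [0.4781 0.1871 0.1993] [[-0.0001  1.      0.0048]
 [ 1.      0.0001 -0.    ]
 [-0.      0.0048 -1.    ]] [-0.4094 -0.0001 -0.8272]
top post px [248.5 197. ] [ 0.5084 -0.0204  0.109 ] 6
  post xy @.1095 [ 0.5089 -0.0203  0.105 ]
  gate circle [0.551  0.0471] 59 0.005466058782341948
   bottle_mid 0.75 [228.2 184.5] [0.5542 0.0496 0.091 ]
   bottle_mid 0.45 [228.5 186.5] [0.5472 0.0485 0.091 ]
   keeper_seat 0.52 [245.2 191.7] [ 0.5321 -0.008   0.07  ]
   keeper_lip 0.65 [244.8 192.7] [ 0.5286 -0.0066  0.07  ]
   lever_tip 0.72 [232.6 185.6] [0.5536 0.0358 0.07  ]
   lever_tip 0.41 [250.3 194.8] [ 0.5212 -0.0256  0.07  ]
   lever_pin 0.84 [245.2 183.6] [ 0.5605 -0.0079  0.07  ]
   lever_pin 0.65 [218.6 188.5] [0.5436 0.0844 0.07  ]
  crop origin [196 158] scale 5
scene post px [242.9333 198.3333] [ 0.5099 -0.0254  0.1033] 15
  post xy @.1095 [ 0.5087 -0.0267  0.105 ]
  gate circle [0.5521 0.0415] 76 0.007481138962647994
   bottle_mid 0.76 [237.3 183.4] [0.5566 0.0455 0.091 ]
   keeper_seat 0.66 [240.6 200.4] [ 0.5228 -0.0012  0.07  ]
   keeper_lip 0.56 [241. 200.] [ 0.5249 -0.0009  0.07  ]
   loop_bar 0.63 [241.6 208. ] [ 0.501  -0.0268  0.07  ]
   loop_bar 0.51 [198.2 157.5] [0.5798 0.2677 0.07  ]
   loop_post 0.37 [247.6 198.6] [ 0.5227 -0.0323  0.0975]
   lever_pin 0.73 [249.2 194.4] [ 0.5606 -0.0023  0.07  ]
  crop origin [197 160] scale 5
```

View pics/p8.png

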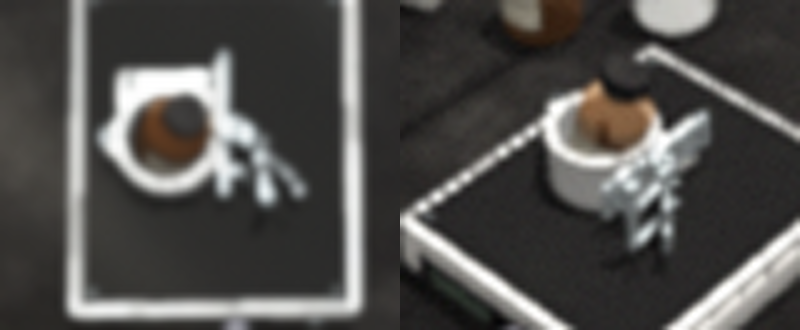

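The gate is shut. But the bottle now looks tilted, with the cap at top crop (185, 115) to the right of the body at (165, 130). I'll quantify that.

Run:
```python
from h import *
for c in('top','scene'):
    fr=[img(c) for _ in range(3)]; im=dict(fr[0]); im['depth']=np.median(np.stack([f['depth'] for f in fr]),0); P=cloud(im); px=np.mean([f['pixels'] for f in fr],0)
    near=np.hypot(P[...,0]-.553,P[...,1]-.048)<.05
    cap=near&(P[...,2]>.115)&(px.max(-1)<75)
    C=P[cap]; print(c,'cap',len(C),C.mean(0),'z pct',np.percentile(C[:,2],[5,50,95]),'xy pct',np.percentile(C[:,:2],[3,97],axis=0).tolist())
    A=np.c_[C[:,:2]-C[:,:2].mean(0),np.ones(len(C))]; k=np.linalg.lstsq(A,C[:,2],rcond=None)[0]; print('  plane slope (x,y)',k[:2])
    br=near&(px[...,0]>1.4*px[...,2])&(px[...,0]>40)&(P[...,2]<.14); B=P[br]; print('  brown',len(B),np.percentile(B,[3,50,97],axis=0).tolist())
    for a in(.095,.105,.115):
        Z=B[abs(B[:,2]-a)<.005]; print('   z',a,len(Z),Z.min(0)[:2],Z.max(0)[:2]) if len(Z) else 0
    r=models.outline_of(c,'bottle_mid')
    for x in r[:1]:
        pts=np.argwhere(x['region'])[:,::-1].astype(np.float32); e=cv2.fitEllipse(pts); print('  outline',x['confidence'],x['bbox'],e)
        up=proj(im,[.5545,.048,.136])-proj(im,[.5545,.048,.046]); print('  expected vertical dir',up)
```

```text
top cap 55 [0.5559 0.0326 0.1367] z pct [0.1302 0.1375 0.1424] xy pct [[0.5450569209594534, 0.0222712602883228], [0.5690551210536574, 0.044805986260332845]]
  plane slope (x,y) [0.1351 0.1874]
  brown 97 [[0.5350963898204759, 0.023467615662282722, 0.08234724701982259], [0.5459248613890886, 0.048051851067798065, 0.11259916912212309], [0.5698691840201532, 0.06802964244749252, 0.13571102160581486]]
   z 0.095 1 [0.5455 0.0639] [0.5455 0.0639]
   z 0.105 25 [0.5329 0.0218] [0.5738 0.0629]
   z 0.115 49 [0.5353 0.0216] [0.5731 0.0589]
  outline 0.77 [230.6, 186.2, 14.9, 12.4] ((230.0231475830078, 184.74911499023438), (11.299787521362305, 14.61115837097168), 28.949901580810547)
  expected vertical dir [-1.9346 -4.1886]
scene cap 77 [0.5588 0.0255 0.1343] z pct [0.125  0.1352 0.1394] xy pct [[0.5476198125630558, 0.01399341284267662], [0.5726754978010996, 0.03954709723130438]]
  plane slope (x,y) [0.1095 0.3046]
  brown 138 [[0.5351869410865605, 0.013352964076137081, 0.0945450532213208], [0.5464114836823135, 0.024252039255956148, 0.10886923472490301], [0.5686035929794002, 0.04848448080652467, 0.12504434625558142]]
   z 0.095 23 [0.5342 0.0122] [0.5578 0.044 ]
   z 0.105 55 [0.5354 0.0122] [0.5772 0.05  ]
   z 0.115 47 [0.5368 0.0165] [0.5652 0.0549]
  outline 0.73 [237.5, 181.8, 17.8, 20.7] ((239.58895874023438, 181.6022186279297), (12.281241416931152, 18.775524139404297), 23.899717330932617)
  expected vertical dir [ -1.3311 -21.2676]
```

The bottle leans about 0.19 rad to the right with its foot near the axis. I'll take the cap with the fingers along y so that the flat pads right it, then lead it upright and press it down.

Call:
jog_arm:
  plan: "0 0 7 0 0 0 120;0 0 7 0 0 0 120;0 0 7 0 0 0 80;0 0 7 0 0 0 80;0 0 7 0 0 0 80;0 0 7 0 0 0 80;0 0 7 0 0 0 80;0 0 7 0 0 0 80;0 0 7 0 0 0 80;0 0 7 0 0 0 80"

```text
time_s: 25.12
position: [0.478, 0.1832, 0.1989]
tool_rot: [[0.943, 0.332, 0.003], [0.332, -0.943, -0.001], [0.002, 0.002, -1.0]]
ft_force: [0.4, -0.2, 0.3]
grip_width: 0.0587
gripper_force: 0.0
```

Call:
jog_arm:
  plan: "0 0 7 0 0 0 80;0 0 7 0 0 0 80;0 0 6 0 0 0 80;0 0 0 1.3 2.5 0 80;0 0 0 1.3 2.6 0 80;0 0 0 1.3 2.6 0 80;0 0 0 1.3 2.6 0 80;0 0 0 1.3 2.6 0 80;0 0 0 1.3 2.5 0 80;0 0 0 0 0 0 80"

```text
time_s: 25.95
position: [0.5573, 0.0249, 0.199]
tool_rot: [[1.0, -0.008, 0.004], [-0.008, -1.0, -0.003], [0.004, 0.003, -1.0]]
ft_force: [-0.8, -0.4, -0.5]
grip_width: 0.0585
gripper_force: 0.0
```

Run:
```python
from h import *
s=env.observe(); p=s['position']; print(s['time_s'],p,s['q'],s['grip_width'])
rel(down(-90,0),[.5555,.0345,.124])
```

```text
25.95 [0.5573 0.0249 0.199 ] [-9.5537 23.9312 76.4561 -0.1127 79.3728 80.9289] 0.05853154301972586
turn [ 0.15 -0.22 -0.46] rows 0.07 then shift cm [-0.18 -0.96  7.5 ] rows 1.81
```

Call:
jog_arm:
  plan: "0 0 -0.5 -0.18 -0.96 0 80;0 0 0 0 0 2 80;0 0 0 0 0 2.5 80;0 0 0 0 0 2 80;0 0 0 0 0 1 80;0 0 0 0 0 0 80"

```text
time_s: 26.45
position: [0.5525, 0.0397, 0.1226]
tool_rot: [[1.0, 0.006, -0.001], [0.006, -1.0, -0.001], [-0.001, 0.001, -1.0]]
ft_force: [-0.0, 0.1, 0.6]
grip_width: 0.0589
gripper_force: 0.0
```

Call:
jog_arm:
  plan: "0 0 0 0 0 0 150;0 0 0 0 0 0 170;0 0 0 0 0 0 255;0 0 0 0 0 0 255;0 0 0 0 0 0 255;0 0 0 0 0 0 255"
  grip_force: 30

```text
time_s: 26.95
position: [0.5545, 0.0384, 0.1257]
tool_rot: [[1.0, 0.004, 0.006], [0.004, -1.0, -0.001], [0.006, 0.002, -1.0]]
ft_force: [0.0, 1.5, 7.1]
grip_width: 0.0302
gripper_force: 29.9
```

Call:
jog_arm:
  plan: "0 0 0 0 -0.3 0 255;0 0 0 0 -0.2 0 255;0 0 0 0 0 0 255"

```text
time_s: 27.2
position: [0.5546, 0.0423, 0.1257]
tool_rot: [[1.0, 0.005, 0.006], [0.005, -1.0, -0.004], [0.006, 0.004, -1.0]]
ft_force: [-1.8, -4.2, 6.8]
grip_width: 0.0302
gripper_force: 28.4
```

Call:
jog_arm:
  plan: "0 0 0 0 -0.3 0 255;0 0 0 0 0 0 255"

```text
time_s: 27.37
position: [0.5547, 0.0452, 0.126]
tool_rot: [[1.0, 0.005, 0.006], [0.005, -1.0, -0.004], [0.006, 0.004, -1.0]]
ft_force: [-1.0, -4.5, 7.7]
grip_width: 0.0299
gripper_force: 28.6
```

Call:
jog_arm:
  plan: "0 0 0 0 -0.25 0 255;0 0 0 0 0 0 255"

```text
time_s: 27.53
position: [0.5548, 0.0474, 0.1262]
tool_rot: [[1.0, 0.005, 0.007], [0.005, -1.0, -0.005], [0.007, 0.005, -1.0]]
ft_force: [-1.2, -5.4, 10.2]
grip_width: 0.0301
gripper_force: 28.9
```

Call:
jog_arm:
  plan: "0 0 0 0 0 0.15 255;0 0 0 0 0 0 255"

```text
time_s: 27.7
position: [0.5554, 0.0477, 0.1257]
tool_rot: [[1.0, 0.004, 0.009], [0.005, -1.0, -0.004], [0.009, 0.004, -1.0]]
ft_force: [-2.2, -4.0, 16.1]
grip_width: 0.0302
gripper_force: 30.9
```

Call:
jog_arm:
  plan: "0 0 0 0 0 0.2 255;0 0 0 0 0 0 255"

```text
time_s: 27.87
position: [0.5563, 0.0479, 0.1252]
tool_rot: [[1.0, 0.005, 0.013], [0.005, -1.0, -0.004], [0.013, 0.004, -1.0]]
ft_force: [-2.9, -2.1, 26.2]
grip_width: 0.03
gripper_force: 32.6
```

Call:
jog_arm:
  plan: "0 0 0 0 -0.2 0.1 255;0 0 0 0 0 0 255"

```text
time_s: 28.03
position: [0.5567, 0.0497, 0.1248]
tool_rot: [[1.0, 0.005, 0.014], [0.005, -1.0, -0.005], [0.014, 0.005, -1.0]]
ft_force: [-2.8, -3.3, 29.6]
grip_width: 0.0299
gripper_force: 33.5
```

Call:
jog_arm:
  plan: "0 0 0 0 0.3 0 255;0 0 0 0 0 0 255"

```text
time_s: 28.2
position: [0.5566, 0.0477, 0.1248]
tool_rot: [[1.0, 0.004, 0.014], [0.004, -1.0, -0.002], [0.014, 0.002, -1.0]]
ft_force: [-2.4, 2.1, 28.9]
grip_width: 0.0298
gripper_force: 33.9
```

Call:
jog_arm:
  plan: "0 0 0 0 0 -0.4 255;0 0 0 0 0 0 180;0 0 0 0 0 0 120;0 0 0 0 0 0 80;0 0 0 0 0 0 80;0 0 0 0 0 -2 80;0 0 0 0 0 -3.5 80;0 0 0 -1 -3.5 -3.5 80;0 0 0 -1.5 -4 0 80;0 0 0 -1.5 -4 0 80"

```text
time_s: 29.03
position: [0.5158, 0.1553, 0.2086]
tool_rot: [[1.0, 0.002, 0.006], [0.002, -1.0, -0.001], [0.006, 0.001, -1.0]]
ft_force: [0.2, -0.4, -0.5]
grip_width: 0.0585
gripper_force: 0.0
```

Call:
jog_arm:
  plan: "0 0 0 -1.5 -3 0 80;0 0 0 0 0 0 80"

```text
time_s: 29.2
position: [0.4976, 0.189, 0.2072]
tool_rot: [[1.0, 0.009, 0.001], [0.009, -1.0, -0.0], [0.001, 0.0, -1.0]]
ft_force: [0.3, 0.8, -0.3]
grip_width: 0.0589
gripper_force: 0.0
```

```bash
cat > bt.py <<'E'
from h import *
s=env.observe(); print(s['time_s'],s['position'],s['ft_force'])
out=[]
for c in('top','scene'):
    fr=[img(c) for _ in range(3)]; im=dict(fr[0]); im['depth']=np.median(np.stack([f['depth'] for f in fr]),0); P=cloud(im); px=np.mean([f['pixels'] for f in fr],0)
    near=np.hypot(P[...,0]-.553,P[...,1]-.044)<.05
    cap=near&(P[...,2]>.115)&(P[...,2]<.16)&(px.max(-1)<75)
    C=P[cap]; print(c,'cap',len(C),C.mean(0),'z',np.percentile(C[:,2],[5,50,95]),'xy',np.percentile(C[:,:2],[3,97],axis=0).tolist())
    A=np.c_[C[:,:2]-C[:,:2].mean(0),np.ones(len(C))]; k=np.linalg.lstsq(A,C[:,2],rcond=None)[0]; print('  slope',k[:2])
    H=(P[...,2]>.094)&(P[...,2]<.116)&(P[...,0]>.48)&(P[...,0]<.54)&(P[...,1]>-.06)&(P[...,1]<.01)
    print('  post',P[H].mean(0),H.sum())
    q=proj(im,[.53,.02,.08]).astype(int); w=(40,33)
    out.append(cv2.resize(px.astype(np.uint8)[q[1]-w[1]:q[1]+w[1],q[0]-w[0]:q[0]+w[0],::-1],(400,330),interpolation=cv2.INTER_CUBIC))
cv2.imwrite('pics/last.png',np.hstack(out))
E
python3 bt.py
```

```text
29.2 [0.4976 0.189  0.2072] [ 0.3463  0.7773 -0.3158]
top cap 65 [0.5475 0.0475 0.1343] z [0.1247 0.1349 0.1392] xy [[0.5358116716237465, 0.03389148899079487], [0.5593527754715205, 0.06028147647895062]]
  slope [ 0.192  -0.0415]
  post [ 0.5085 -0.0204  0.1082] 6
scene cap 78 [0.5492 0.0424 0.1321] z [0.1247 0.1337 0.1359] xy [[0.5371913344848519, 0.030213704032314423], [0.5638127412589339, 0.05747607784365946]]
  slope [0.1548 0.118 ]
  post [ 0.51   -0.0253  0.1032] 15
```

```bash
python3 bt.py >/dev/null
python3 - <<'E'
from h import *
from scipy.optimize import least_squares
for c in('top','scene'):
    fr=[img(c) for _ in range(3)]; im=dict(fr[0]); im['depth']=np.median(np.stack([f['depth'] for f in fr]),0); P=cloud(im); px=np.mean([f['pixels'] for f in fr],0)
    m=(P[...,2]>.08)&(P[...,2]<.096)&(P[...,0]>.5)&(P[...,0]<.548)&(P[...,1]>.005)&(P[...,1]<.085)&(px.mean(-1)>120)
    Q=np.array([onz(im,(u,v),.087)[:2] for v,u in np.argwhere(m)])
    f=lambda q:np.hypot(*(Q-q[:2]).T)-.033
    for k in range(3): 
        r=least_squares(f,[.553,.047],loss='soft_l1',f_scale=.002); Q=Q[abs(f(r.x))<.006]
    print(c,'gate circle',r.x,len(Q),np.sqrt((r.fun**2).mean()))
    near=np.hypot(P[...,0]-.553,P[...,1]-.046)<.035
    br=near&(px[...,0]>1.4*px[...,2])&(px[...,0]>40)&(P[...,2]<.14)&(P[...,2]>.088); B=P[br]
    print('  brown',len(B),np.percentile(B,[3,50,97],axis=0).tolist())
    from collections import Counter
    # fit upright-ish cylinder axis to brown points above collar, below shoulder (z<.101) + cap
    cap=near&(P[...,2]>.124)&(P[...,2]<.16)&(px.max(-1)<75); C=P[cap]
    T=C[C[:,2]>np.percentile(C[:,2],40)]; A=np.c_[T[:,:2]-T[:,:2].mean(0),np.ones(len(T))]; print('  captop',T.mean(0),'slope',np.linalg.lstsq(A,T[:,2],rcond=None)[0][:2])
    # model fit: sdf of bottle (body r24.5 to 55, cone to r16 at 76, cap r16 to 90)
    prof=np.array([[0,24.5],[55,24.5],[66,20],[76,14],[76,16],[90,16]])/1000
    pts=np.vstack([B,C])
    def sdf(p,pts):
        o=np.array([p[0],p[1],.046+p[4]]); u=np.array([p[2],p[3],1]); u/=np.linalg.norm(u)
        d=pts-o; t=d@u; r=np.linalg.norm(d-np.outer(t,u),axis=1)
        R=np.where(t>.076,.016,np.interp(t,[0,.055,.076],[.0245,.0245,.015]))
        side=r-R; top=t-.09
        return np.where((t>.076),np.maximum(side,top),side*np.where((t>.055),.9,1))
    r=least_squares(lambda p:sdf(p,pts),[.552,.046,0,0,0],loss='soft_l1',f_scale=.002,x_scale=[.01,.01,.1,.1,.01]); print('  fit foot xy',r.x[:2],'tilt',r.x[2:4],'dz',r.x[4],'rms',np.sqrt((r.fun**2).mean()),'mid',r.x[:2]+.045*r.x[2:4])
E
```

```text
top gate circle [0.5501 0.0473] 47 0.0020779233788458555
  brown 81 [[0.5295214226439855, 0.025672805795770443, 0.10019008019731572], [0.5404978927104076, 0.038534814602244255, 0.10908024634719427], [0.569105559588168, 0.06469313911161077, 0.13615677187631406]]
  captop [0.5478 0.0482 0.1368] slope [0.0025 0.0211]
  fit foot xy [0.5511 0.0498] tilt [ 0.0009 -0.007 ] dz -0.00042360879916981405 rms 0.0015419244067951302 mid [0.5512 0.0495]
scene gate circle [0.5498 0.0421] 55 0.0026185793018598915
  brown 144 [[0.5292804455403708, 0.02108763644417904, 0.09048975241445682], [0.5407441444613068, 0.032524119169050014, 0.1057075807009562], [0.563671231965022, 0.052092118166243484, 0.1246998987440357]]
  captop [0.5509 0.0443 0.135 ] slope [ 0.0093 -0.0063]
  fit foot xy [0.5535 0.0454] tilt [0.0043 0.0126] dz -0.0016480886891234799 rms 0.0013727163857836446 mid [0.5537 0.046 ]
```

View pics/last.png

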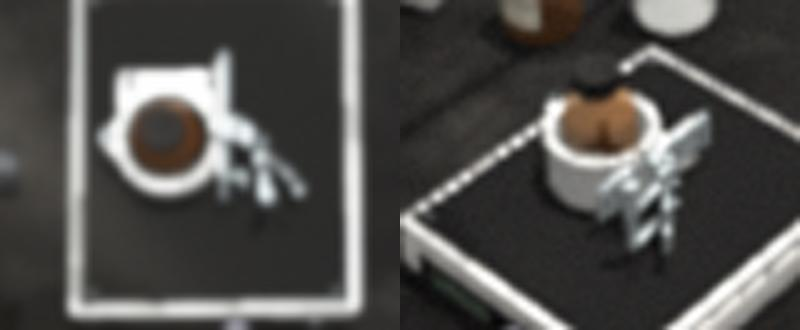

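The bottle is upright again: tilt about 0.01 rad, foot on the deck at the axis, and the gate still shut. Next is the loop post at about (0.510, -0.021).

Call:
jog_arm:
  plan: "0 0 0.5 0.2 2.5 0 135;0 0 0 0.2 3.5 0 135;0 0 0 0.2 3.5 0 135;0 0 0 0.2 3.5 0 135;0 0 0 0.2 3.5 0 135;0 0 0 0.2 3.0 0 135;0 0 0 0 1.5 1.5 135;0 0 0 0 0 2 135;0 0 0 0 0 2 135;0 0 0 0 0 0 135"

```text
time_s: 30.93
position: [0.5103, -0.0255, 0.1496]
tool_rot: [[1.0, -0.005, -0.003], [-0.005, -1.0, 0.0], [-0.003, -0.0, -1.0]]
ft_force: [-0.4, 0.3, -0.6]
grip_width: 0.04
gripper_force: 0.0
```

Run:
```python
from h import *
s=env.observe(); p=s['position']; print(s['time_s'],p,s['q'],s['grip_width'])
rel(down(-90,0),[.510,-.021,.14]); 
for c in('top','scene'):
    im=img(c); P=cloud(im)
    H=(P[...,2]>.09)&(P[...,2]<.116)&(P[...,0]>.48)&(P[...,0]<.54)&(P[...,1]>-.06)&(P[...,1]<.01); print(c,P[H].mean(0),H.sum())
    F=(P[...,2]>.13)&(P[...,2]<.175)&(abs(P[...,0]-p[0])<.03)&(abs(P[...,1]-p[1])<.06); print('  fingers',P[F].mean(0),np.percentile(P[F],[3,97],axis=0).tolist(),F.sum()) if F.any() else 0
```

```text
30.9333 [ 0.5103 -0.0255  0.1496] [-16.1378  22.4978  87.9835  -0.0326  69.6933  74.1654] 0.03995178235369921
turn [-0.02  0.18 -0.29] rows 0.05 then shift cm [-0.03 -0.45  0.96] rows 0.25
top [nan nan nan] 0
scene [ 0.5097 -0.0256  0.1022] 17
  fingers [ 0.5093 -0.0289  0.165 ] [[0.5008649648241619, -0.06113491237256588, 0.15254324332433597], [0.5233098795122073, 0.0038844335275741147, 0.1744086010837005]] 83<stdin>:6: RuntimeWarning: Mean of empty slice.
  ret = um.true_divide(
```

Call:
jog_arm:
  plan: "0 0.2 -0.3 0 -0.4 1 135;0 0 0 0 0 2 135;0 0 0 0 0 2 135;0 0 0 0 0 0.75 135;0 0 0 0 0 0 135;0 0 0 0 0 0 200;0 0 0 0 0 0 255;0 0 0 0 0 0 255;0 0 0 0 0 0 255;0 0 0 0 0 0 255"

```text
time_s: 31.87
position: [0.5128, -0.0217, 0.096]
tool_rot: [[1.0, 0.001, 0.008], [0.001, -1.0, -0.002], [0.008, 0.002, -1.0]]
ft_force: [-1.0, 0.3, 5.4]
grip_width: 0.0071
gripper_force: 29.5
```

The post is pinched. Now lead it a little forward, then left into line with the keeper.

Call:
jog_arm:
  plan: "0 0 0 -0.2 0 0 255;0 0 0 -0.25 0 0 255;0 0 0 0 0 0 255;0 0 0 0 -0.4 0 255;0 0 0 0 -0.5 0 255;0 0 0 0 0 0 255"

```text
time_s: 32.37
position: [0.5073, -0.0122, 0.0956]
tool_rot: [[1.0, 0.002, 0.006], [0.002, -1.0, -0.002], [0.006, 0.002, -1.0]]
ft_force: [-2.7, -0.2, 8.4]
grip_width: 0.0069
gripper_force: 30.0
```

Call:
jog_arm:
  plan: "0 0 0 0 -0.4 0 255;0 0 0 0 -0.5 0 255;0 0 0 0 0 0 255"

```text
time_s: 32.62
position: [0.5078, -0.0031, 0.0956]
tool_rot: [[1.0, 0.001, 0.007], [0.001, -1.0, -0.002], [0.007, 0.002, -1.0]]
ft_force: [0.2, 0.5, 6.9]
grip_width: 0.0072
gripper_force: 29.9
```

Run:
```python
from h import *
s=env.observe(); p=s['position']; print(s['time_s'],p,s['q'],s['grip_width'],s['ft_force'])
for c in('scene','top'):
    im=img(c); P=cloud(im)
    H=(P[...,2]>.056)&(P[...,2]<.094)&(P[...,0]>.48)&(P[...,0]<.53)&(P[...,1]>-.08)&(P[...,1]<.005)
    print(c,H.sum()); Q=P[H]; o=np.argsort(Q[:,1]); print(np.round(Q[o][::max(1,len(Q)//25)],3).tolist())
    for n,z in dict(loop_bar=.07,keeper_seat=.07,keeper_lip=.07,lever_tip=.07,lever_pin=.07).items():
        for d in models.tip_of(c,n)[:2]: print('  ',n,round(d['confidence'],2),np.round(d['at'],1),onz(im,d['at'],z))
```

```text
32.6167 [ 0.5078 -0.0031  0.0956] [-13.7338  25.9471  93.0049   0.0061  60.6121  76.1827] 0.00718899611506621 [0.236  0.5188 6.8585]
scene 60
[[0.506, -0.028, 0.08], [0.511, -0.027, 0.067], [0.507, -0.027, 0.07], [0.516, -0.027, 0.071], [0.516, -0.026, 0.067], [0.504, -0.026, 0.071], [0.518, -0.026, 0.078], [0.518, -0.025, 0.074], [0.518, -0.025, 0.061], [0.52, -0.023, 0.079], [0.528, -0.02, 0.076], [0.528, -0.019, 0.071], [0.529, -0.019, 0.078], [0.524, -0.011, 0.085], [0.512, -0.01, 0.086], [0.524, -0.01, 0.068], [0.529, -0.01, 0.081], [0.525, -0.01, 0.072], [0.504, -0.009, 0.086], [0.521, -0.009, 0.074], [0.516, -0.009, 0.056], [0.504, -0.008, 0.072], [0.509, -0.008, 0.065], [0.504, -0.008, 0.068], [0.527, -0.008, 0.073], [0.523, -0.007, 0.067], [0.505, -0.007, 0.062], [0.503, -0.006, 0.085], [0.53, -0.005, 0.073], [0.505, -0.004, 0.073]]
   loop_bar 0.59 [237.1 203.2] [ 0.5066 -0.0019  0.07  ]
   keeper_seat 0.57 [241.2 201.4] [ 0.5208 -0.0058  0.07  ]
   keeper_lip 0.46 [241.5 201.7] [ 0.5205 -0.0074  0.07  ]
   lever_tip 0.46 [244.8 207. ] [ 0.5106 -0.0311  0.07  ]
   lever_tip 0.35 [238.4 197.7] [0.5269 0.0124 0.07  ]
   lever_pin 0.97 [248.5 192.8] [0.5646 0.0045 0.07  ]
   lever_pin 0.57 [335.1 328. ] [ 0.3704 -0.4449  0.07  ]
top 0
[]
   keeper_lip 0.72 [319.7 211.9] [ 0.4612 -0.2635  0.07  ]
   lever_tip 0.57 [218.1 186.9] [0.5492 0.0862 0.07  ]
   lever_pin 0.73 [240.  187.1] [0.5482 0.0101 0.07  ]
```

Call:
jog_arm:
  plan: "0 0 0 0 -0.3 0 255;0 0 0 0 -0.26 0 255;0 0 0 0 0 0 255;0 0 0 0 0 0 255"

```text
time_s: 33.55
position: [0.5079, 0.0016, 0.0956]
tool_rot: [[1.0, 0.001, 0.007], [0.001, -1.0, -0.003], [0.007, 0.003, -1.0]]
ft_force: [0.1, -2.9, 6.8]
grip_width: 0.0071
gripper_force: 29.9
```

Call:
jog_arm:
  plan: "0 0 0 0.4 0 0 255;0 0 0 0.4 0 0 255;0 0 0 0 0 0 255"

```text
time_s: 33.8
position: [0.5158, 0.0021, 0.0956]
tool_rot: [[1.0, 0.001, 0.006], [0.001, -1.0, -0.002], [0.006, 0.002, -1.0]]
ft_force: [-0.1, 0.4, 7.6]
grip_width: 0.0069
gripper_force: 30.0
```

Call:
jog_arm:
  plan: "0 0 0 0.3 0 0 255;0 0 0 0 0 0 255"

```text
time_s: 33.97
position: [0.5187, 0.0021, 0.0956]
tool_rot: [[1.0, 0.001, 0.006], [0.001, -1.0, -0.002], [0.006, 0.002, -1.0]]
ft_force: [-1.0, -0.7, 7.3]
grip_width: 0.0071
gripper_force: 30.1
```

Call:
jog_arm:
  plan: "0 0 0 0.3 0 0 255;0 0 0 0 0 0 255"

```text
time_s: 34.13
position: [0.5217, 0.002, 0.0956]
tool_rot: [[1.0, 0.001, 0.006], [0.001, -1.0, -0.002], [0.006, 0.002, -1.0]]
ft_force: [-0.6, 0.0, 6.8]
grip_width: 0.0071
gripper_force: 30.1
```

Call:
jog_arm:
  plan: "0 0 0 0.2 0 0 255;0 0 0 0 0 0 255"

```text
time_s: 34.3
position: [0.5236, 0.0021, 0.0956]
tool_rot: [[1.0, 0.001, 0.006], [0.001, -1.0, -0.002], [0.006, 0.002, -1.0]]
ft_force: [-2.2, 0.7, 7.6]
grip_width: 0.007
gripper_force: 30.1
```

Call:
jog_arm:
  plan: "0 0 0 0.2 0 0 255;0 0 0 0 0 0 255"

```text
time_s: 34.47
position: [0.5255, 0.0021, 0.0956]
tool_rot: [[1.0, 0.001, 0.006], [0.001, -1.0, -0.001], [0.006, 0.001, -1.0]]
ft_force: [-2.1, 0.6, 7.9]
grip_width: 0.0073
gripper_force: 30.1
```

Call:
jog_arm:
  plan: "0 0 0 0.15 0 0 255;0 0 0 0 0 0 255"

```text
time_s: 34.63
position: [0.5268, 0.0023, 0.0957]
tool_rot: [[1.0, 0.001, 0.006], [0.001, -1.0, -0.001], [0.006, 0.001, -1.0]]
ft_force: [-1.7, 0.1, 8.0]
grip_width: 0.007
gripper_force: 30.1
```

Call:
jog_arm:
  plan: "0 0 0 0.1 0 0 255;0 0 0 0 0 0 255"

```text
time_s: 34.8
position: [0.5276, 0.0024, 0.0957]
tool_rot: [[1.0, 0.001, 0.005], [0.001, -1.0, -0.001], [0.005, 0.001, -1.0]]
ft_force: [-3.3, 1.2, 9.4]
grip_width: 0.0071
gripper_force: 30.2
```

Call:
jog_arm:
  plan: "0 0 0 0.1 0 0 255;0 0 0 0 0 0 255"

```text
time_s: 34.97
position: [0.5284, 0.0024, 0.0957]
tool_rot: [[1.0, 0.001, 0.005], [0.001, -1.0, -0.001], [0.005, 0.001, -1.0]]
ft_force: [-3.6, 0.9, 8.7]
grip_width: 0.0071
gripper_force: 30.2
```

Call:
jog_arm:
  plan: "0 0 0 0.1 0 0 255;0 0 0 0 0 0 255"

```text
time_s: 35.13
position: [0.5292, 0.0025, 0.0957]
tool_rot: [[1.0, 0.001, 0.004], [0.001, -1.0, -0.001], [0.004, 0.001, -1.0]]
ft_force: [-4.5, 1.1, 11.4]
grip_width: 0.007
gripper_force: 30.3
```

Call:
jog_arm:
  plan: "0 0 0 0.1 0 0 255;0 0 0 0 0 0 255"

```text
time_s: 35.3
position: [0.5299, 0.0027, 0.0956]
tool_rot: [[1.0, 0.001, 0.004], [0.001, -1.0, -0.001], [0.004, 0.001, -1.0]]
ft_force: [-4.6, 2.4, 10.3]
grip_width: 0.0071
gripper_force: 30.4
```

Run:
```python
from h import *
s=env.observe(); print(s['time_s'],s['position'])
fr=[img('scene') for _ in range(3)]; im=dict(fr[0]); im['depth']=np.median(np.stack([f['depth'] for f in fr]),0); P=cloud(im); px=np.mean([f['pixels'] for f in fr],0).mean(-1)
for z0,z1 in((.054,.064),(.064,.076),(.076,.087)):
    H=(P[...,2]>z0)&(P[...,2]<z1)&(P[...,0]>.48)&(P[...,0]<.56)&(P[...,1]>-.05)&(P[...,1]<.02); Q=P[H]; print(z0,np.round(Q[np.lexsort((Q[:,1],Q[:,0].round(2)))][:,:2],3).tolist())
for n,z in dict(loop_bar=.07,keeper_seat=.07,keeper_lip=.07,lever_tip=.07,lever_pin=.07,loop_post=.0975).items():
    for d in models.tip_of('scene',n)[:2]: print('  ',n,round(d['confidence'],2),np.round(d['at'],1),onz(im,d['at'],z))
print(proj(im,[.5255,.002,.07]),proj(im,[.5275,.0025,.09]))
```

```text
35.3 [0.5299 0.0027 0.0956]
0.054 [[0.514, 0.007], [0.524, -0.01], [0.525, -0.001], [0.525, -0.0], [0.516, 0.004], [0.517, 0.005], [0.522, 0.005], [0.523, 0.007], [0.527, -0.003], [0.528, -0.002], [0.525, 0.004], [0.526, 0.006], [0.545, -0.007], [0.543, -0.005], [0.552, -0.009], [0.549, -0.007], [0.547, -0.006], [0.549, 0.006], [0.55, 0.007], [0.559, -0.012], [0.556, -0.01], [0.559, -0.007], [0.558, -0.004], [0.559, -0.003], [0.556, -0.001], [0.558, 0.001], [0.557, 0.004], [0.558, 0.005], [0.559, 0.006], [0.557, 0.009]]
0.064 [[0.514, 0.006], [0.525, -0.01], [0.525, -0.001], [0.525, -0.001], [0.525, -0.001], [0.517, 0.004], [0.522, 0.005], [0.518, 0.005], [0.523, 0.005], [0.518, 0.006], [0.516, 0.008], [0.532, -0.011], [0.528, -0.011], [0.529, -0.01], [0.529, -0.01], [0.525, -0.01], [0.534, -0.01], [0.525, -0.009], [0.53, -0.009], [0.533, -0.006], [0.527, -0.003], [0.532, -0.003], [0.527, -0.003], [0.528, -0.003], [0.532, -0.003], [0.526, 0.005], [0.526, 0.005], [0.527, 0.005], [0.534, 0.016], [0.531, 0.017], [0.531, 0.018], [0.544, 0.004], [0.544, 0.004], [0.541, 0.006], [0.55, 0.00
[... 469 characters left out ...]
[0.553, -0.009], [0.549, -0.008], [0.546, -0.007], [0.553, -0.005], [0.557, -0.014], [0.556, -0.01], [0.558, -0.009], [0.56, -0.003], [0.557, -0.001]]
   loop_bar 0.5 [241.1 197.3] [0.5339 0.0074 0.07  ]
   keeper_seat 0.72 [241.1 202.2] [ 0.5181 -0.008   0.07  ]
   keeper_seat 0.61 [229.9 190.1] [0.5339 0.0578 0.07  ]
   keeper_lip 0.53 [243.5 202.7] [ 0.5214 -0.0151  0.07  ]
   lever_tip 0.53 [266.7 200.1] [ 0.5781 -0.0607  0.07  ]
   lever_pin 0.63 [221.4 161.9] [0.6177 0.1865 0.07  ]
   lever_pin 0.61 [249.8 194.2] [ 0.5626 -0.0031  0.07  ]
   loop_post 0.38 [243.1 189.4] [0.5434 0.0066 0.0975]
   loop_post 0.25 [238.9 191.5] [0.5278 0.0095 0.0975]
[240.469  199.4675] [240.5533 194.3743]
```

The bar sits between the lip and the plate, about 2 mm short of the seat, and the lever is near 1.3 rad. A little more to meet the post.

Call:
jog_arm:
  plan: "0 0 0 0.12 0 0 255;0 0 0 0 0 0 255"

```text
time_s: 35.92
position: [0.5304, 0.0028, 0.0956]
tool_rot: [[1.0, 0.002, 0.002], [0.002, -1.0, -0.0], [0.002, 0.0, -1.0]]
ft_force: [-8.9, 2.5, 13.1]
grip_width: 0.0072
gripper_force: 30.6
```

Call:
jog_arm:
  plan: "0 0 0 0.12 0 0 255;0 0 0 0 0 0 255"

```text
time_s: 36.08
position: [0.5306, 0.0029, 0.0955]
tool_rot: [[1.0, 0.002, -0.001], [0.002, -1.0, -0.0], [-0.001, 0.0, -1.0]]
ft_force: [-12.6, 3.3, 17.0]
grip_width: 0.0072
gripper_force: 30.9
```

Call:
jog_arm:
  plan: "0 0 0 0.12 0 0 255;0 0 0 0 0 0 255;0 0 0 0 0 0 255"

```text
time_s: 36.33
position: [0.5321, 0.0028, 0.0955]
tool_rot: [[1.0, 0.002, 0.0], [0.002, -1.0, -0.001], [0.0, 0.001, -1.0]]
ft_force: [-10.9, 1.4, 13.8]
grip_width: 0.0075
gripper_force: 31.2
```

Hooked firmly against the post. I'll release with a small opening, lift, and locate the lever.

Call:
jog_arm:
  plan: "0 0 0 -0.25 0 0 255;0 0 0 0 0 0 215;0 0 0 0 0 0 200;0 0 0 0 0 0 200;0 0 0 0 0 -1 200;0 0 0 0 0 -2.5 200;0 0 0 0 0 -3.5 200;0 0 0 0 0 -3.5 255;0 0 0 0 -3.5 0 255;0 0 0 0 -3.5 0 255"

```text
time_s: 37.17
position: [0.5324, 0.0719, 0.2019]
tool_rot: [[1.0, -0.002, 0.01], [-0.002, -1.0, -0.002], [0.01, 0.002, -1.0]]
ft_force: [1.2, 0.9, -0.7]
grip_width: -0.0001
gripper_force: 0.0
```

Call:
jog_arm:
  plan: "0 0 0 -1 -3.5 0 255;0 0 0 -1 -3.5 0 255;0 0 0 -1 -3 0 255;0 0 0 0 0 0 255"

```text
time_s: 37.5
position: [0.4994, 0.1764, 0.1995]
tool_rot: [[1.0, 0.006, 0.005], [0.006, -1.0, -0.0], [0.005, 0.0, -1.0]]
ft_force: [-0.7, -0.0, 0.1]
grip_width: 0.0001
gripper_force: 0.0
```

```bash
cat > lv.py <<'E'
from h import *
s=env.observe(); print(s['time_s'],s['position'],s['ft_force'],s['grip_width'])
for c in('top','scene'):
    fr=[img(c) for _ in range(3)]; im=dict(fr[0]); im['depth']=np.median(np.stack([f['depth'] for f in fr]),0); P=cloud(im); px=np.mean([f['pixels'] for f in fr],0).mean(-1)
    H=(P[...,2]>.094)&(P[...,2]<.116)&(P[...,0]>.5)&(P[...,0]<.56)&(P[...,1]>-.03)&(P[...,1]<.016); print(c,'post',P[H].mean(0) if H.any() else '',H.sum())
    L=(P[...,2]>.058)&(P[...,2]<.086)&(P[...,0]>.52)&(P[...,0]<.65)&(P[...,1]>-.075)&(P[...,1]<-.012); Q=P[L]
    print('  lever pts',len(Q),np.round(Q[np.argsort(Q[:,1])][::max(1,len(Q)//20)],3).tolist())
    for n in('lever_tip','lever_pin','loop_bar'):
        for d in models.tip_of(c,n)[:1]: print('  ',n,round(d['confidence'],2),np.round(d['at'],1),onz(im,d['at'],.07))
E
python3 lv.py; python3 bt.py | grep -v post
```

```text
37.5 [0.4994 0.1764 0.1995] [-0.6821 -0.0017  0.0876] 5.558656496976518e-05
top post [0.5256 0.0032 0.1083] 6
  lever pts 25 [[0.579, -0.056, 0.077], [0.579, -0.052, 0.078], [0.578, -0.049, 0.083], [0.578, -0.049, 0.063], [0.58, -0.045, 0.073], [0.578, -0.045, 0.063], [0.578, -0.042, 0.082], [0.576, -0.042, 0.074], [0.575, -0.039, 0.079], [0.575, -0.038, 0.061], [0.574, -0.035, 0.083], [0.572, -0.035, 0.076], [0.572, -0.032, 0.079], [0.571, -0.031, 0.063], [0.571, -0.028, 0.079], [0.569, -0.028, 0.073], [0.568, -0.025, 0.077], [0.568, -0.024, 0.061], [0.568, -0.021, 0.081], [0.566, -0.021, 0.071], [0.564, -0.018, 0.08], [0.564, -0.014, 0.08], [0.568, -0.014, 0.079], [0.572, -0.014, 0.078], [0.563, -0.014, 0.07]]
   lever_tip 0.53 [254.6 177.1] [ 0.5832 -0.0406  0.07  ]
   lever_pin 0.65 [242.1 181.9] [0.5665 0.0029 0.07  ]
scene post [ 0.5264 -0.0016  0.1038] 14
  lever pts 86 [[0.58, -0.06, 0.073], [0.582, -0.059, 0.066], [0.58, -0.056, 0.061], [0.58, -0.052, 0.067], [0.58, -0.048, 0.065], [0.578, -0.045, 0.061], [0.58, -0.044, 0.067], [0.578, -0.041, 0.071], [0.577, -0.038, 0.07], 
[... 177 characters left out ...]
, 0.071], [0.567, -0.017, 0.064], [0.564, -0.016, 0.074], [0.565, -0.015, 0.085], [0.566, -0.014, 0.08], [0.568, -0.012, 0.086]]
   lever_tip 0.44 [264.5 196.6] [ 0.5854 -0.0451  0.07  ]
   lever_pin 0.66 [248.4 191.7] [0.5681 0.0083 0.07  ]
   loop_bar 0.51 [241.1 200.3] [ 0.5241 -0.0021  0.07  ]
38.1 [0.5016 0.1718 0.1998] [-0.1843 -0.2826  0.2615]
top cap 67 [0.5489 0.0469 0.1339] z [0.1243 0.1351 0.1377] xy [[0.537016591437332, 0.03360796746736639], [0.5618430706886566, 0.06031297166760858]]
  slope [0.2252 0.088 ]
scene cap 73 [0.5501 0.0415 0.1324] z [0.1243 0.1342 0.1358] xy [[0.5388540374701482, 0.029804693443550682], [0.5649057087926855, 0.05632686251564091]]
  slope [0.146  0.1535]
```

Run:
```python
from h import *
pin=np.array([.5615,.001]); r=.048
def C(t,cl=0):
    u=np.array([np.cos(t),-np.sin(t)]); n=np.array([np.sin(t),np.cos(t)]); s=.011*abs(n[0])+.0145*abs(n[1])
    return pin+r*u-n*(.0037+s+cl)
pts=[C(1.2,.012)]+[C(t) for t in(1.2,1.0,.8,.6,.45,.3,.15,0)]
s=env.observe(); print(pts[0]); prev=s['position'][:2]
for q in pts: d=(q-prev)*100; print(q.round(4),'tool x,y:',d[0].round(2),(-d[1]).round(2)); prev=q
rel(down(-90,0),[*pts[0],.066])
```

```text
[ 0.5498 -0.055 ]
[ 0.5498 -0.055 ] tool x,y: 4.83 22.72
[ 0.561  -0.0507] tool x,y: 1.12 -0.43
[ 0.5699 -0.0506] tool x,y: 0.89 -0.01
[ 0.5794 -0.0485] tool x,y: 0.94 -0.21
[ 0.5888 -0.0442] tool x,y: 0.94 -0.44
[ 0.5954 -0.0393] tool x,y: 0.66 -0.49
[ 0.6012 -0.0331] tool x,y: 0.59 -0.62
[ 0.606  -0.0256] tool x,y: 0.48 -0.74
[ 0.6095 -0.0172] tool x,y: 0.35 -0.84
turn [ 0.08 -0.37  0.06] rows 0.05 then shift cm [ 4.83 22.72 13.38] rows 6.43
```

Call:
jog_arm:
  plan: "0 -0.4 0 0.6 2.5 -0.5 255;0 0 0 0.6 3.5 0 255;0 0 0 0.6 3.5 0 255;0 0 0 0.8 3.5 0 255;0 0 0 0.8 3.5 0 255;0 0 0 0.8 3.5 0 255;0 0 0 0.6 2.7 0 255;0 0 0 0 0 0 255;0 0 0 0 0 0 255"

```text
time_s: 39.15
position: [0.5498, -0.0558, 0.2048]
tool_rot: [[1.0, -0.001, -0.001], [-0.001, -1.0, -0.001], [-0.001, 0.001, -1.0]]
ft_force: [0.2, 0.9, 0.2]
grip_width: 0.0001
gripper_force: 0.0
```

Run:
```python
from h import *
s=env.observe(); print(s['time_s'],s['position'],s['q'])
rel(down(-90,0),[.549,-.055,.066])
```

```text
39.15 [ 0.5498 -0.0558  0.2048] [-18.0358  23.2549  76.5505  -0.0799  80.2292  72.0498]
turn [ 0.06  0.06 -0.07] rows 0.02 then shift cm [-0.08 -0.08 13.88] rows 3.33
```

Call:
jog_arm:
  plan: "0 0 0 0 0 3 255;0 0 0 0 0 3.5 255;0 0 0 0 0 3.5 255;0 0 0 0 0 2.5 255;0 0 0 0 0 1.2 255;0 0 0 0 0 0 255;0 0 0 0 0 0 255"

```text
time_s: 39.73
position: [0.5496, -0.0539, 0.0683]
tool_rot: [[1.0, 0.002, -0.001], [0.002, -1.0, -0.001], [-0.001, 0.001, -1.0]]
ft_force: [1.0, -0.6, 0.1]
grip_width: -0.0002
gripper_force: 0.0
```

Call:
jog_arm:
  plan: "0 0 0 0.6 -0.2 0 255;0 0 0 0.55 -0.2 0 255;0 0 0 0.45 0 0 255;0 0 0 0.45 0 0 255;0 0 0 0 0 0 255"

```text
time_s: 40.15
position: [0.5712, -0.051, 0.0685]
tool_rot: [[1.0, 0.001, 0.001], [0.001, -1.0, -0.002], [0.001, 0.002, -1.0]]
ft_force: [-0.7, 0.1, -0.1]
grip_width: -0.0004
gripper_force: 0.0
```

Call:
jog_arm:
  plan: "0 0 0 0.47 -0.1 0 255;0 0 0 0.47 -0.1 0 255;0 0 0 0.47 -0.22 0 255;0 0 0 0.47 -0.22 0 255;0 0 0 0 0 0 255"

```text
time_s: 40.57
position: [0.5896, -0.0442, 0.068]
tool_rot: [[1.0, 0.001, -0.0], [0.001, -1.0, -0.002], [-0.0, 0.002, -1.0]]
ft_force: [-1.2, -0.3, -0.3]
grip_width: -0.0004
gripper_force: 0.6
```

Call:
jog_arm:
  plan: "0 0 0 0.33 -0.25 0 255;0 0 0 0.33 -0.25 0 255;0 0 0 0.3 -0.3 0 255;0 0 0 0.3 -0.32 0 255;0 0 0 0 0 0 255"

```text
time_s: 40.98
position: [0.6023, -0.0327, 0.0681]
tool_rot: [[1.0, 0.002, 0.001], [0.002, -1.0, -0.001], [0.001, 0.001, -1.0]]
ft_force: [-1.5, 0.5, 0.4]
grip_width: -0.0001
gripper_force: 0.2
```

Call:
jog_arm:
  plan: "0 0 0 0.24 -0.37 0 255;0 0 0 0.24 -0.37 0 255;0 0 0 0 0 0 255"

```text
time_s: 41.23
position: [0.607, -0.0252, 0.0682]
tool_rot: [[1.0, 0.002, 0.001], [0.002, -1.0, -0.001], [0.001, 0.001, -1.0]]
ft_force: [-0.8, -0.3, -0.1]
grip_width: -0.0002
gripper_force: 0.0
```

Call:
jog_arm:
  plan: "0 0 0 0.17 -0.4 0 255;0 0 0 0.17 -0.4 0 255;0 0 0 0 0 0 255"

```text
time_s: 41.48
position: [0.6098, -0.0181, 0.0681]
tool_rot: [[1.0, 0.002, -0.001], [0.002, -1.0, -0.003], [-0.001, 0.003, -1.0]]
ft_force: [-1.7, -3.6, 0.1]
grip_width: 0.0001
gripper_force: 2.2
```

Call:
jog_arm:
  plan: "0 0 0 0 -0.2 0 255;0 0 0 0 0 0 255"

```text
time_s: 41.65
position: [0.6098, -0.0175, 0.0682]
tool_rot: [[1.0, 0.001, -0.001], [0.001, -1.0, -0.005], [-0.001, 0.005, -1.0]]
ft_force: [-2.1, -9.4, 0.6]
grip_width: -0.0001
gripper_force: 4.9
```

Call:
jog_arm:
  plan: "0 0 0 0 -0.15 0 255;0 0 0 0 0 0 255"

```text
time_s: 41.82
position: [0.6099, -0.0171, 0.0682]
tool_rot: [[1.0, 0.001, -0.0], [0.001, -1.0, -0.007], [-0.0, 0.007, -1.0]]
ft_force: [-2.3, -14.4, 0.3]
grip_width: -0.0005
gripper_force: 7.2
```

```bash
python3 lv.py
```

```text
41.8167 [ 0.6099 -0.0171  0.0682] [ -2.2626 -14.4119   0.2654] -0.0005248404310979329
top post  0
  lever pts 0 []
   lever_tip 0.46 [318.8 212.3] [ 0.4598 -0.2604  0.07  ]
   loop_bar 0.39 [362.  228.5] [ 0.4042 -0.4055  0.07  ]
scene post [ 0.5279 -0.0055  0.1034] 14
  lever pts 25 [[0.615, -0.033, 0.084], [0.606, -0.033, 0.081], [0.616, -0.033, 0.078], [0.612, -0.032, 0.081], [0.607, -0.032, 0.075], [0.612, -0.032, 0.085], [0.613, -0.031, 0.075], [0.604, -0.031, 0.077], [0.605, -0.03, 0.08], [0.605, -0.029, 0.083], [0.604, -0.027, 0.083], [0.6, -0.026, 0.077], [0.605, -0.026, 0.073], [0.6, -0.026, 0.081], [0.605, -0.025, 0.068], [0.605, -0.025, 0.085], [0.606, -0.025, 0.077], [0.601, -0.025, 0.083], [0.602, -0.024, 0.07], [0.6, -0.021, 0.078], [0.601, -0.021, 0.081], [0.602, -0.02, 0.072], [0.6, -0.017, 0.079], [0.601, -0.016, 0.074], [0.601, -0.016, 0.083]]
   lever_tip 0.56 [240.1 197.3] [0.5318 0.0098 0.07  ]
   lever_pin 0.87 [247.8 195.1] [ 0.5553 -0.0013  0.07  ]
   loop_bar 0.53 [243.4 200.7] [ 0.5276 -0.0087  0.07  ]
```

The lever is at its stop. I'll retreat to the right, then up and away, and check.

Call:
jog_arm:
  plan: "0 0 0 0 0.4 0 255;0 0 0 0 1 0 255;0 0 0 0 1 0 255;0 0 0 -1 1 -1.5 255;0 0 0 -1.5 0 -3.5 255;0 0 0 -2 0 -3.5 255;0 0 0 -3 0 -3.5 255;0 0 0 -3.5 0 -1.5 255;0 0 0 -3 -2.5 0 255;0 0 0 -2 -3.5 0 255"

```text
time_s: 43.25
position: [0.451, 0.0104, 0.2008]
tool_rot: [[1.0, -0.003, 0.002], [-0.003, -1.0, -0.002], [0.002, 0.002, -1.0]]
ft_force: [0.3, 0.4, -0.1]
grip_width: -0.0002
gripper_force: 0.0
```

Call:
jog_arm:
  plan: "0 0 0 0 -3.8 0 255;0 0 0 0 -3.8 0 255;0 0 0 0 -3.8 0 255;0 0 0 0 -3.8 0 255;0 0 0 0 -3.8 0 255;0 0 0 0 -2 0 255;0 0 0 0 0 0 255"

```text
time_s: 43.83
position: [0.4522, 0.2247, 0.1994]
tool_rot: [[1.0, 0.005, -0.0], [0.005, -1.0, -0.0], [-0.0, 0.0, -1.0]]
ft_force: [0.2, -0.1, -0.2]
grip_width: -0.0001
gripper_force: 0.0
```

```bash
sed -i 's/<-.012); Q=P\[L\]/<.004)\&(P[...,0]>.572); Q=P[L]/' lv.py; python3 lv.py; python3 bt.py
python3 - <<'E'
from h import *
for c in('scene','top'):
    fr=[img(c) for _ in range(3)]; im=dict(fr[0]); im['depth']=np.median(np.stack([f['depth'] for f in fr]),0); P=cloud(im)
    H=(P[...,2]>.058)&(P[...,2]<.084)&(P[...,0]>.5)&(P[...,0]<.545)&(P[...,1]>-.03)&(P[...,1]<.012); Q=P[H]; print(c,np.round(Q[np.argsort(Q[:,0])],3).tolist())
E
```

```text
43.8333 [0.4522 0.2247 0.1994] [ 0.2323 -0.1158 -0.1971] -0.00010486562181981499
top post [ 0.5259 -0.0008  0.1058] 7
  lever pts 16 [[0.617, -0.004, 0.081], [0.614, -0.004, 0.078], [0.612, -0.004, 0.069], [0.578, -0.001, 0.082], [0.589, -0.001, 0.083], [0.61, -0.001, 0.082], [0.603, -0.001, 0.082], [0.582, -0.001, 0.08], [0.575, -0.001, 0.079], [0.593, -0.001, 0.08], [0.596, -0.001, 0.079], [0.586, -0.001, 0.078], [0.607, -0.001, 0.078], [0.601, -0.0, 0.075], [0.574, 0.003, 0.084], [0.579, 0.003, 0.078]]
   lever_tip 0.43 [237.9 168.2] [0.615  0.0177 0.07  ]
   lever_pin 0.76 [244.  184.7] [ 0.5566 -0.0038  0.07  ]
   loop_bar 0.5 [246.6 196.3] [ 0.516  -0.0128  0.07  ]
scene post [ 0.5275 -0.0054  0.1041] 13
  lever pts 61 [[0.619, -0.009, 0.08], [0.61, -0.008, 0.08], [0.621, -0.007, 0.073], [0.617, -0.007, 0.075], [0.608, -0.006, 0.077], [0.584, -0.006, 0.08], [0.589, -0.006, 0.068], [0.575, -0.006, 0.077], [0.575, -0.006, 0.064], [0.575, -0.006, 0.06], [0.58, -0.005, 0.078], [0.608, -0.005, 0.063], [0.613, -0.005, 0.06], [0.584, -0.005, 0.061], [0.609, -0.005, 0.08], [0.576, -0.0
[... 1608 characters left out ...]
 0.08], [0.529, -0.01, 0.068], [0.53, -0.009, 0.076], [0.531, 0.005, 0.062], [0.531, 0.005, 0.071], [0.531, 0.006, 0.066], [0.532, 0.005, 0.078], [0.532, 0.006, 0.074], [0.532, -0.011, 0.071], [0.533, -0.011, 0.066], [0.533, 0.011, 0.079], [0.533, -0.006, 0.076], [0.534, 0.007, 0.08], [0.534, -0.01, 0.073], [0.537, 0.011, 0.08], [0.54, -0.005, 0.083], [0.544, 0.004, 0.079]]
top [[0.513, 0.01, 0.075], [0.516, 0.01, 0.079], [0.519, 0.009, 0.084], [0.523, -0.007, 0.074], [0.524, -0.0, 0.07], [0.525, -0.004, 0.066], [0.526, 0.009, 0.083], [0.527, -0.007, 0.071], [0.529, 0.009, 0.083], [0.53, 0.006, 0.075], [0.536, 0.009, 0.084], [0.54, 0.003, 0.082], [0.543, -0.001, 0.083], [0.543, 0.01, 0.081]]
```

The lever lies flat along x, the bar sits behind the lip at the seat, and the bottle is upright. The arm is clear, so I'm handing in.

```bash
python3 -c "
from rig import job; print(job.close_job())"
```

```text
the job is handed in; nothing more can be done
None
```

The job is handed in, with no verdict returned: by depth the bottle stands upright in the shut clamp, the loop is hooked and the lever flat. Loop stretch was never measured, the bottle tilted 0.19 rad while I shut the gate (righted afterwards), and I viewed 11 pictures, one over the limit.

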